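# Pack and cap the potted transformers

## Task

Lift the lid of the grey steel case right back until it rests on its stop and leave it open. Stand every aluminium pot upright on the floor of the case and see that each has one of the loose steel covers seated flat and level in its mouth; a cover left over may stay out. Do not shift the two finished transformers with green coils standing near the pots and covers.

Things in the scene. Friction and masses are not known exactly. Their poses are not given: they have to be found in the camera images.
- lid (a joint): Angle of the case lid in rad: 0 shut, 1.85 resting open on its stop, leaning back past upright. The hinge is free (no spring): below about 1.55 the 0.4 kg lid falls shut, beyond it falls open onto the stop.
- lid_handle (a point): Middle of the lid's pull bar: a round steel bar 14 mm thick, 90 mm long between two arms, parallel to the hinge, 50 mm in front of the lid's front edge; 210 mm from the hinge axis and level with it to within 5 mm (5 mm above when shut). It moves with the lid.
- lid_hinge (a point): Middle of the hinge axis at the case's far rim, 60 mm above the bench. Its axes turn with the lid; its y axis is the hinge axis, and with the lid shut its -x axis points to the handle. Opening turns the lid about +y, handle going up and over, away from the front.
- case_in (a point): Centre of the inner floor (6 mm above the bench) of the grey steel case, which is fixed to the bench. The case is 160 mm (x, front to back) by 300 mm (y) by 60 mm high without lid, inside 148 x 288 mm, walls 6 mm. Its x axis points from the handle side to the hinge side, z up.
- pot1: Open-topped round aluminium pot holding a potted copper winding: 50 mm outside diameter, 45 mm high, wall 4 mm (mouth 42 mm), 0.24 to 0.39 kg. Origin at the centre of its underside, z up through the mouth; the winding is well below the rim (34 mm up). Three or four pots exist; an absent one reads None.
- pot2: Open-topped round aluminium pot holding a potted copper winding: 50 mm outside diameter, 45 mm high, wall 4 mm (mouth 42 mm), 0.24 to 0.39 kg. Origin at the centre of its underside, z up through the mouth; the winding is well below the rim (34 mm up). Three or four pots exist; an absent one reads None.
- pot3: Open-topped round aluminium pot holding a potted copper winding: 50 mm outside diameter, 45 mm high, wall 4 mm (mouth 42 mm), 0.24 to 0.39 kg. Origin at the centre of its underside, z up through the mouth; the winding is well below the rim (34 mm up). Three or four pots exist; an absent one reads None.
- pot4: Open-topped round aluminium pot holding a potted copper winding: 50 mm outside diameter, 45 mm high, wall 4 mm (mouth 42 mm), 0.24 to 0.39 kg. Origin at the centre of its underside, z up through the mouth; the winding is well below the rim (34 mm up). Three or four pots exist; an absent one reads None.
- cover1: Loose steel cover, 0.1 kg: a tapered plug 5 mm deep (38.6 mm wide at its top, 30 at the bottom), above it a flange 48 mm wide, 5 mm thick, then a stud 16 mm thick, 24 mm tall (34 mm in all). Origin: centre of the plug's underside; z up the stud. Seated, the flange rests on the rim and the origin is 40 mm above the pot's origin. Four exist; any cover fits any pot.
- cover2: Loose steel cover, 0.1 kg: a tapered plug 5 mm deep (38.6 mm wide at its top, 30 at the bottom), above it a flange 48 mm wide, 5 mm thick, then a stud 16 mm thick, 24 mm tall (34 mm in all). Origin: centre of the plug's underside; z up the stud. Seated, the flange rests on the rim and the origin is 40 mm above the pot's origin. Four exist; any cover fits any pot.
- cover3: Loose steel cover, 0.1 kg: a tapered plug 5 mm deep (38.6 mm wide at its top, 30 at the bottom), above it a flange 48 mm wide, 5 mm thick, then a stud 16 mm thick, 24 mm tall (34 mm in all). Origin: centre of the plug's underside; z up the stud. Seated, the flange rests on the rim and the origin is 40 mm above the pot's origin. Four exist; any cover fits any pot.
- cover4: Loose steel cover, 0.1 kg: a tapered plug 5 mm deep (38.6 mm wide at its top, 30 at the bottom), above it a flange 48 mm wide, 5 mm thick, then a stud 16 mm thick, 24 mm tall (34 mm in all). Origin: centre of the plug's underside; z up the stud. Seated, the flange rests on the rim and the origin is 40 mm above the pot's origin. Four exist; any cover fits any pot.
- transformer1: Bystander: finished loose transformer, dark laminated core with a green coil, 67 x 66 x 55 mm high, 0.7 kg; origin at the centre of its underside. Not to be moved.
- transformer2: Bystander: finished loose transformer, dark laminated core with a green coil, 67 x 66 x 55 mm high, 0.7 kg; origin at the centre of its underside. Not to be moved.

How it is judged:
By the outcome, as a careful person would: the job done as asked, in the order asked, and still so for the second after the job is handed in, with the robot touching nothing.
Of pot1, pot2, pot3, pot4 only 3 to 4 are there at a start; the rules pass over those that are not, and their reading is None.
At some moment in a run one of pot1, pot2, pot3, pot4 may be knocked a few centimetres aside while the robot is not near it.
It also fails if it takes over 210 s, if anything falls off the work surface, if the arm or the gripper's body presses on something with over 40 N, if the wrist force passes 120 N, or if a joint passes its speed limit or range.

## Robot

A 6-joint arm with a two-finger parallel gripper is mounted at the origin on the work surface. World frame = base frame: x ahead of the robot, y to its left, z up, the work surface at z = 0. Lengths are in mm, angles in rad, forces in N, time in s.
With the tool pointing down it reaches from about 275 to 1000 mm from the base axis. Payload 8.4 kg.
Tool frame: the origin (TCP) lies at the very end of the fingers, on their centre line; the grasp point (between the pads) lies 19 mm behind it; z points along the fingers, y is the direction in which the jaws open and shut (so a half turn about z gives the same grasp; the last joint's range is limited). The gripper opens to 85 mm and grips with 20 to 120 N. Pads are 22 mm wide; open, the fingers measure 114 mm over their backs; the gripper's body (76 mm by 85 mm) begins 54 mm behind the grasp point. The pads swing forward as they close: fully open they stand 13 mm farther back than shut.
Start: joints at [-1.307, 0.353, 1.633, -0, 1.155, -0.002], TCP at [164.174, -603.054, 231.281] pointing down, gripper open.
Joint ranges: [-2.63, 2.63], [-0.92, 2.1], [0.06, 2.66], [-1.3, 4.44], [0, 2.69], [-3.02, 3.02]. Speed limits (rad/s): [2.22, 2.22, 2.79, 3.14, 3.14, 3.14].

## Interface

Orientations are given as [roll, pitch, yaw] about the fixed x, y, z axes, in that order (R = Rz(yaw) Ry(pitch) Rx(roll)).
In Python, from rig import readout, grab_frame, calibration, r gives the robot as it stands. The module is installed in compiled form; this text tells all that it offers.
- The arm moves only by the tool play_rows, never from a script. Its argument "rows" is a list of rows, each a list of 3 entries, a list of its own where there are three numbers: the closure in counts, from 0 (fully open) to 255 (shut), then the shift along the tool's x, y, z in cm, then the turn, a rotation vector about the tool's x, y, z in rad. In form: [[gripper, [dx, dy, dz], [rx, ry, rz]], ...]. A call has 1 to 12 rows; each row is the pose to reach, as a shift and turn from the pose commanded when the call began, along the tool's axes at that moment; what a row does not reach only later rows make up. A row lasts 1/12 s, in which the tool goes at most 41.7 mm and 7.16 degrees, less where a joint would pass 70% of its speed; a pose out of reach is approached as far as the arm can. A call with a gripper value outside its range is refused whole. The fingers move at their own pace and stop on an object; "squeeze" is the grip in N (left out, the last holds). Time passes only in rows, so rows that repeat a pose let the fingers close. It gives the time, the measured TCP pose, the force and the opening at its end, in the units of the state.
- readout.sense(): the state, without advancing time (a new reading comes with each control period).
- grab_frame(name): name is "scene" or "side" or "wrist"; returns (picture, depth): 480x640x3 uint8, red, green, blue; 480x640 float32, mm along the optical axis (not along the pixel's ray), 0 where there is no reading.
- calibration(name): a dict with "vfov" (degrees; the focal length in pixels is half the picture's height over the tangent of half this angle, whatever the lens; pixels are square), "cx", "cy" (the principal point, pixels), "k1" (the pictures are not rectified: a ray, as slopes to the right and down, at radius r is drawn at 1 + k1 r^2 times it, then the intrinsics apply), "cam_to_world" (4x4, takes a point from camera to world coordinates). Camera axes: x right, y down, z forward; pixel columns grow to the right and rows downward; lengths in mm; the calibration is good to about 2 mm. A picture is of the moment at which its call begins: read the wrist's pose just before it. calibration takes no time and is no camera call; for the wrist camera it gives the pose at the moment of the call.
- r.sign_off(): hands the job in, once; it reports no verdict.
The state is a dict: "clock": time; "qpos": joint angles; "qvel": joint speeds; "joint_efforts": joint torques, N m; "eef_pos": TCP position; "tcp_rot": TCP orientation; "contact_force": force on the tool from outside, world axes, zero at the start; "wrist_torque": the same for the moment, N m; "opening": opening from 0.0 (shut) to 1.0 (fully open).
Only numpy, scipy, OpenCV 4.12 (cv2) and the standard library are available. Lean on these libraries where they do the work, as an engineer would, in place of code of your own. Each camera call takes 0.05 s, during which the arm holds its last target.

## Working session

There is one attempt and no reset: what is moved stays moved. The work goes in short steps, Python scripts to look and compute and a tool call to move; the robot and the scene stay as the last step left them, time stands still between calls to the robot, and variables do not carry over. Pictures are saved under pics/ and viewed, and the job is handed in when it is done.

Besides the shell and the picture viewer there is one more tool, called after "Call:" by a JSON object that holds its "api" and its "payload", one argument or row to a line. play_rows: Moves the arm, as the interface text tells. Its arguments: {"type":"object","properties":{"rows":{"type":"array"},"squeeze":{"type":"number"}},"required":["rows"]}

```bash
mkdir -p pics; ls
python3 - <<'E'
from rig import readout, grab_frame, calibration, r
import cv2
print(readout.sense())
for n in ("scene","side","wrist"):
    c=calibration(n);print(n,c)
    p,d=grab_frame(n)
    cv2.imwrite(f"pics/{n}0.png",p[:,:,::-1])
    import numpy as np; np.save(f"/tmp/{n}0.npy",d)
E
```

```text
pics
{'clock': 0.0, 'qpos': array([-1.30739985e+00,  3.53666463e-01,  1.63418435e+00,  7.83136883e-06,
        1.15519827e+00, -2.43147083e-03]), 'qvel': array([-1.12701410e-03, -1.52140603e-03, -3.19616377e-04, -1.37172963e-03,
        1.15044033e-03,  2.63930216e-05]), 'joint_efforts': array([ 2.78842366e-03, -6.05241466e+01, -3.42063582e+01,  2.62683634e-04,
        9.27218789e-03,  1.52792083e-06]), 'eef_pos': array([ 164.04410573, -602.56237425,  230.5287642 ]), 'tcp_rot': array([-3.14013625e+00, -1.07013441e-05,  2.65824770e-01]), 'contact_force': array([-0.49772136,  0.07108709, -0.7196568 ]), 'wrist_torque': array([-0.00348999,  0.0514412 ,  0.0140203 ]), 'opening': 1.0041610657592752}
scene {'vfov': 46.972567729792324, 'cx': 314.579056815832, 'cy': 228.7889565620577, 'k1': -0.14339075145705898, 'cam_to_world': array([[ 8.78459554e-01,  3.20730258e-01, -3.54176387e-01,
         9.35909365e+02],
       [ 4.77816704e-01, -5.89511335e-01,  6.51281493e-01,
        -7.31489130e+02],
       [ 9.46865078e-05, -7.41355844e-01, -6.71112140e-01,
         8.09528761e+02],
       [ 0.000
[... 313 characters left out ...]
.20955676e-01, -6.76135774e-01,
         7.98067433e+02],
       [ 1.12562513e-02, -6.82764369e-01, -7.30551924e-01,
         9.43182426e+02],
       [ 0.00000000e+00,  0.00000000e+00,  0.00000000e+00,
         1.00000000e+00]])}
wrist {'vfov': 65.04576793548307, 'cx': 316.6266328274325, 'cy': 243.11779954710843, 'k1': -0.08139350203167244, 'cam_to_world': array([[ 2.62556862e-01, -9.26290958e-01, -2.70275705e-01,
         2.33652850e+02],
       [-9.64916014e-01, -2.52334065e-01, -7.25576042e-02,
        -5.83780466e+02],
       [-9.90314569e-04,  2.79843852e-01, -9.60045019e-01,
         3.73674466e+02],
       [ 0.00000000e+00,  0.00000000e+00,  0.00000000e+00,
         1.00000000e+00]])}
```

View pics/scene0.png

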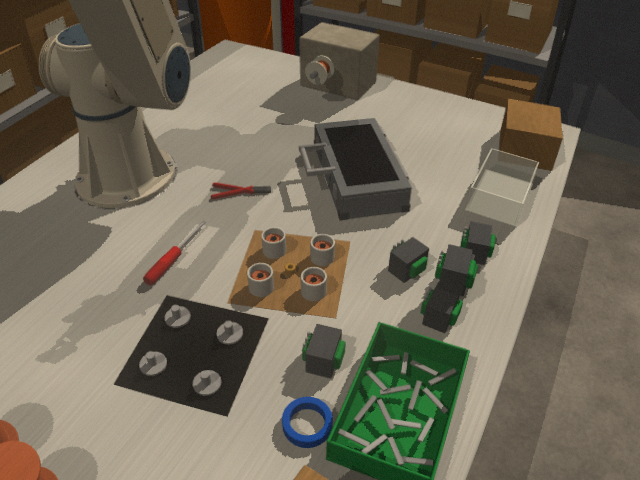

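View pics/side0.png

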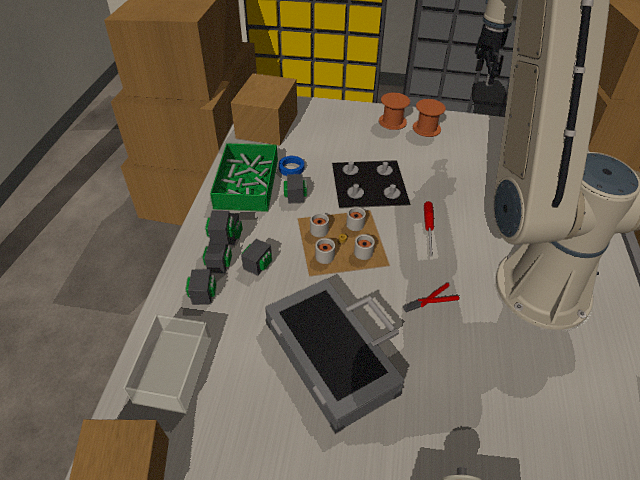

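View pics/wrist0.png

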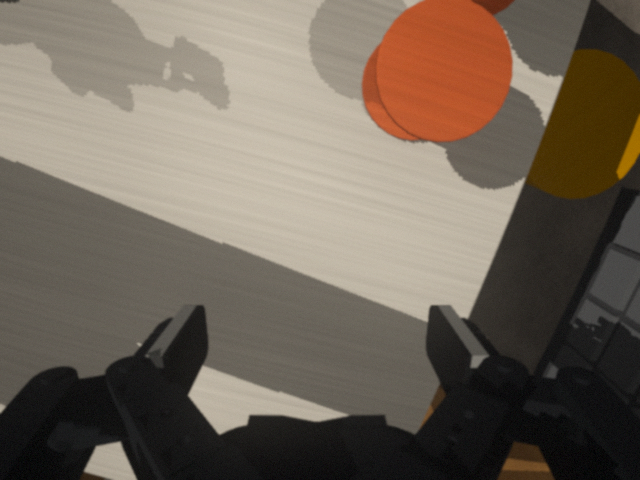

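```bash
cat > h.py <<'E'
import numpy as np, cv2
from scipy.spatial.transform import Rotation as Rn
def K(c):
    f=240/np.tan(np.radians(c['vfov'])/2); return np.array([[f,0,c['cx']],[0,f,c['cy']],[0,0,1.]])
def cloud(d,c):
    v,u=np.mgrid[0:480,0:640].astype(np.float64)
    k1=c['k1']
    # inverse: drawn = s*(1+k1 r^2)
    und=cv2.undistortPoints(np.stack([u.ravel(),v.ravel()],1).reshape(-1,1,2),K(c),np.array([k1,0,0,0.]),None,None,None,(3,30,1e-9)) if 0 else None
    f=K(c)[0,0]; x=(u-c['cx'])/f; y=(v-c['cy'])/f
    rd=np.hypot(x,y); rr=rd.copy()
    for _ in range(30): rr=rd/(1+k1*rr**2)
    s=np.where(rd>0,rr/np.maximum(rd,1e-9),1)
    P=np.stack([x*s*d,y*s*d,d],-1)
    T=c['cam_to_world']
    W=P@T[:3,:3].T+T[:3,3]
    W[d<=0]=np.nan
    return W
def proj(p,c):
    T=c['cam_to_world']; q=(np.asarray(p,float)-T[:3,3])@T[:3,:3]
    s=q[:,:2]/q[:,2:3]; r2=(s**2).sum(1,keepdims=True); s=s*(1+c['k1']*r2)
    return s*K(c)[0,0]+[c['cx'],c['cy']]
def look(name):
    from rig import grab_frame, calibration
    c=calibration(name); p,d=grab_frame(name); return p,d,c,cloud(d,c)
def move(pos,rpy,sense=None):
    """shift cm & rotvec in tool frame from current pose to target"""
    from rig import readout
    s=readout.sense()
    R0=Rn.from_euler('xyz',s['tcp_rot']); 
    dp=R0.inv().apply(np.asarray(pos)-s['eef_pos'])/10
    dr=(R0.inv()*Rn.from_euler('xyz',rpy)).as_rotvec()
    return dp.round(2),dr.round(3)
E
python3 - <<'E'
from h import *
from rig import calibration
for n in("scene","side"):
    c=calibration(n);d=np.load(f"/tmp/{n}0.npy");W=cloud(d,c)
    p=cv2.imread(f"pics/{n}0.png")
    # bench height
    print(n,np.nanmedian(W[300:330,200:215,2]) if n=='scene' else 0)
    S=1.0
    H=np.full((700,900),-100.);I=np.zeros((700,900,3),np.uint8)
    w=W.reshape(-1,3);ok=np.isfinite(w[:,2])&(w[:,2]<200)&(w[:,2]>-20)
    w=w[ok];col=p.reshape(-1,3)[ok]
    # image: row = (900-x), col=(450-y)
    r_=(850-w[:,0]).astype(int);k=(300-w[:,1]).astype(int)
    m=(r_>=0)&(r_<700)&(k>=0)&(k<900)
    o=np.argsort(w[m][:,2]);I[r_[m][o],k[m][o]]=col[m][o];H[r_[m][o],k[m][o]]=w[m][o][:,2]
    np.save(f"/tmp/H{n}.npy",H)
    I=cv2.morphologyEx(I,cv2.MORPH_CLOSE,np.ones((3,3)))
    cv2.imwrite(f"pics/top_{n}.png",cv2.resize(I,(771,600)))
E
```

```text
scene 2.0344046714831165
side 0
```

View pics/top_side.png

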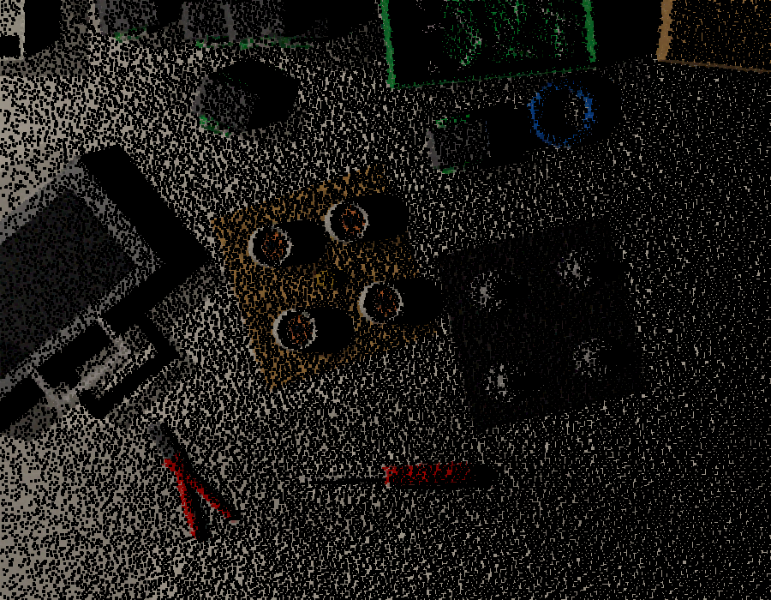

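View pics/top_scene.png

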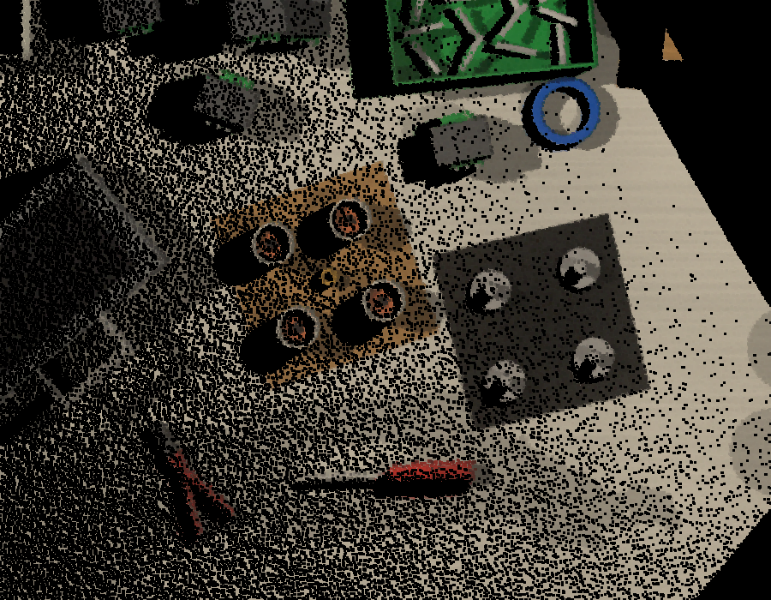

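```bash
cat >> h.py <<'E'
def circ(xy,r,iters=50):
    from scipy.optimize import least_squares
    c0=(xy.max(0)+xy.min(0))/2
    f=lambda c:np.hypot(*(xy-c).T)-r
    s=least_squares(f,c0,loss='soft_l1',f_scale=1.0); return s.x,np.abs(f(s.x)).mean()
def bench(W):
    w=W.reshape(-1,3); m=(w[:,0]>150)&(w[:,0]<420)&(w[:,1]>-450)&(w[:,1]<50)&(abs(w[:,2])<12)
    return np.median(w[m][:,2])
def blobs(W,zlo,zhi,box,gap=8,minn=15):
    w=W.reshape(-1,3); m=(w[:,2]>zlo)&(w[:,2]<zhi)&(w[:,0]>box[0])&(w[:,0]<box[1])&(w[:,1]>box[2])&(w[:,1]<box[3])
    w=w[m]; 
    from scipy.spatial import cKDTree
    from scipy.sparse import coo_matrix
    from scipy.sparse.csgraph import connected_components
    if len(w)==0: return []
    pr=cKDTree(w[:,:2]).query_pairs(gap,output_type='ndarray')
    n,l=connected_components(coo_matrix((np.ones(len(pr)),(pr[:,0],pr[:,1])),shape=(len(w),len(w))))
    return [w[l==i] for i in range(n) if (l==i).sum()>=minn]
def topw(W,z0,z1,ctr,r):
    w=W.reshape(-1,3); m=(w[:,2]>z0)&(w[:,2]<z1)&(np.hypot(w[:,0]-ctr[0],w[:,1]-ctr[1])<r); return w[m]
E
python3 - <<'E'
from h import *
from rig import calibration
for n in("scene","side"):
    c=calibration(n);d=np.load(f"/tmp/{n}0.npy");W=cloud(d,c); b=bench(W)
    print(n,'bench',b)
    for B in blobs(W,b+30,b+75,(300,720,-460,110)):
        print('  n',len(B),'min',B.min(0).round(),'max',B.max(0).round())
    print(' low')
    for B in blobs(W,b+14,b+50,(300,720,-480,-200)):
        print('  n',len(B),'min',B.min(0).round(),'max',B.max(0).round())
    w=W.reshape(-1,3);m=(w[:,2]>b+55)&(w[:,2]<b+80)&(w[:,0]>250)&(w[:,1]>20)&(w[:,0]<900)&(w[:,1]<500)
    q=w[m];big=blobs(W,b+52,b+80,(250,900,20,500),12,200)
    for B in big: print(' case',len(B),cv2.minAreaRect(B[:,:2].astype(np.float32)),B[:,2].mean())
E
```

```text
scene bench 1.34592256150529
  n 45 min [540. 106.  32.] max [553. 110.  71.]
  n 430 min [443. -73.  31.] max [492. -22.  50.]
  n 447 min [540. -44.  31.] max [591.   8.  50.]
  n 253 min [695.   4.  32.] max [720.  66.  60.]
  n 499 min [ 474. -174.   31.] max [ 524. -121.   49.]
  n 509 min [ 570. -134.   31.] max [619. -82.  50.]
  n 54 min [ 399. -297.   32.] max [ 414. -282.   38.]
  n 58 min [ 504. -281.   31.] max [ 520. -265.   38.]
  n 1413 min [ 650. -276.   31.] max [ 720. -201.   60.]
  n 54 min [ 426. -401.   32.] max [ 441. -387.   39.]
  n 75 min [ 531. -386.   32.] max [ 546. -370.   38.]
 low
  n 191 min [ 300. -254.   15.] max [ 313. -200.   31.]
  n 110 min [ 399. -299.   15.] max [ 415. -282.   38.]
  n 104 min [ 504. -281.   15.] max [ 520. -265.   38.]
  n 588 min [ 669. -276.   15.] max [ 720. -201.   51.]
  n 111 min [ 651. -265.   17.] max [ 663. -225.   51.]
  n 103 min [ 426. -401.   16.] max [ 443. -387.   39.]
  n 127 min [ 531. -386.   15.] max [ 546. -370.   38.]
  n 513 min [ 681. -400.   16.] max [ 720. -321.   27.]
 case 5922 ((491.2643737792969, 2
[... 1453 characters left out ...]
min [ 301. -252.   15.] max [ 310. -201.   27.]
 case 394 ((825.3969116210938, 53.27881622314453), (58.09965896606445, 64.62319946289062), 4.269866466522217) 58.48003855424277
 case 268 ((726.6245727539062, 43.83184051513672), (56.847415924072266, 56.09601593017578), 70.31649017333984) 54.034494019438675
 case 448 ((833.706787109375, 149.19296264648438), (55.897193908691406, 69.62813568115234), 12.387598037719727) 55.03978086481454
 case 10526 ((489.33050537109375, 256.9826354980469), (222.54452514648438, 301.68536376953125), 39.44977569580078) 69.0921763991213
 case 1423 ((838.5162963867188, 360.3809814453125), (122.75324249267578, 182.4345245361328), 0.025123342871665955) 63.61421004203695
```

Run:
```python
from h import *
from rig import calibration
a=np.radians(39.43);ex=np.array([np.cos(a),np.sin(a)]);ey=np.array([-ex[1],ex[0]]);o=np.array([490.3,255.9])
for n in("scene","side"):
    c=calibration(n);d=np.load(f"/tmp/{n}0.npy");W=cloud(d,c); b=bench(W)
    w=W.reshape(-1,3);w=w[np.isfinite(w[:,2])&(w[:,2]>b+45)&(w[:,2]<b+110)]
    l=np.stack([(w[:,:2]-o)@ex,(w[:,:2]-o)@ey,w[:,2]-b],1)
    l=l[(abs(l[:,0])<140)&(abs(l[:,1])<180)]
    h=l[l[:,0]<-85]; print(n,'handle x',np.percentile(h[:,0],[1,50,99]).round(1),'y',np.percentile(h[:,1],[1,50,99]).round(1),'z',np.percentile(h[:,2],[5,50,99]).round(1))
    for lo in range(-115,130,10):
        q=l[(l[:,0]>=lo)&(l[:,0]<lo+10)]
        if len(q): print(lo,len(q),'y',np.percentile(q[:,1],[1,99]).round(),'z',np.percentile(q[:,2],[5,50,95]).round())
```

```text
scene handle x [-111.4 -102.8  -85.5] y [-57.8 -15.5  51.6] z [61.9 70.3 74.7]
-115 100 y [-56.  51.] z [62. 70. 74.]
-105 105 y [-57.  52.] z [63. 71. 74.]
-95 58 y [-59.  52.] z [59. 69. 73.]
-85 56 y [-57.  51.] z [60. 68. 73.]
-75 58 y [-57.  53.] z [59. 68. 74.]
-65 100 y [-112.  131.] z [47. 60. 72.]
-55 506 y [-151.  142.] z [48. 68. 72.]
-45 339 y [-152.  142.] z [57. 69. 72.]
-35 361 y [-152.  145.] z [56. 70. 73.]
-25 341 y [-151.  142.] z [57. 70. 73.]
-15 353 y [-152.  143.] z [56. 70. 73.]
-5 340 y [-151.  145.] z [57. 70. 73.]
5 349 y [-152.  145.] z [56. 70. 73.]
15 343 y [-152.  144.] z [57. 70. 73.]
25 339 y [-152.  144.] z [56. 70. 73.]
35 336 y [-152.  146.] z [55. 70. 73.]
45 337 y [-151.  143.] z [57. 70. 72.]
55 340 y [-152.  142.] z [58. 70. 73.]
65 340 y [-151.  147.] z [56. 70. 72.]
75 326 y [-152.  142.] z [57. 70. 72.]
85 313 y [-150.  145.] z [54. 69. 71.]
95 331 y [-151.  147.] z [57. 68. 71.]
105 79 y [-149.  140.] z [60. 68. 70.]
side handle x [-110.5 -101.1  -85.9] y [-51.9   8.   56. ] z [63.6 70.9 75.5]
-115 96 y [-51.  56.] z [68. 72. 74.]
-105 212 y [-50.  56.] z [64. 71. 74.]
-95 50 y [-52.  56.] z [60. 70. 73.]
-85 49 y [-51.  56.] z [62. 71. 74.]
-75 50 y [-52.  56.] z [63. 71. 74.]
-65 62 y [-73. 137.] z [64. 70. 74.]
-55 541 y [-143.  151.] z [66. 69. 72.]
-45 549 y [-142.  151.] z [66. 69. 72.]
-35 568 y [-144.  151.] z [66. 70. 73.]
-25 596 y [-143.  151.] z [67. 70. 73.]
-15 585 y [-142.  151.] z [66. 70. 73.]
-5 607 y [-144.  151.] z [66. 70. 73.]
5 599 y [-144.  151.] z [67. 70. 73.]
15 608 y [-143.  151.] z [67. 70. 73.]
25 620 y [-143.  151.] z [67. 70. 73.]
35 628 y [-143.  151.] z [67. 70. 73.]
45 622 y [-143.  151.] z [67. 70. 73.]
55 649 y [-142.  152.] z [67. 70. 73.]
65 628 y [-144.  151.] z [67. 70. 73.]
75 668 y [-141.  151.] z [67. 70. 73.]
85 666 y [-144.  151.] z [66. 69. 72.]
95 841 y [-144.  150.] z [50. 68. 71.]
105 196 y [-141.  146.] z [48. 66. 70.]
```

Run:
```python
from h import *
print(move([410,190,140],[np.pi,0,2.259]))
```

```text
(array([ 44.55, -70.02,   9.15]), array([-1.000e-03, -1.000e-03, -1.993e+00]))
```

Call:
{"api": "play_rows", "payload": {
  "rows": [
    [130, [44.55, -70.0, 9.1], [0, 0, -1.993]],
    [130, [44.55, -70.0, 9.1], [0, 0, -1.993]],
    [130, [44.55, -70.0, 9.1], [0, 0, -1.993]],
    [130, [44.55, -70.0, 9.1], [0, 0, -1.993]],
    [130, [44.55, -70.0, 9.1], [0, 0, -1.993]],
    [130, [44.55, -70.0, 9.1], [0, 0, -1.993]],
    [130, [44.55, -70.0, 9.1], [0, 0, -1.993]],
    [130, [44.55, -70.0, 9.1], [0, 0, -1.993]],
    [130, [44.55, -70.0, 9.1], [0, 0, -1.993]],
    [130, [44.55, -70.0, 9.1], [0, 0, -1.993]],
    [130, [44.55, -70.0, 9.1], [0, 0, -1.993]],
    [130, [44.55, -70.0, 9.1], [0, 0, -1.993]]
  ],
  "squeeze": 25
}}

```text
clock: 1.15
eef_pos: [311.4, -126.6, 176.8]
tcp_rot: [3.141, 0.0, 1.771]
contact_force: [0.8, -0.5, 0.4]
opening: 0.493
```

Run:
```python
from h import *
from rig import readout
s=readout.sense();print(s['eef_pos'],s['tcp_rot'],s['opening'],s['qpos'])
print(move([410,190,140],[np.pi,0,2.259]))
```

```text
[ 311.44232972 -126.59593338  176.76064944] [3.14092450e+00 4.35012285e-04 1.77126439e+00] 0.4926538685705364 [-3.90555522e-01 -4.52229589e-02  2.25585980e+00  1.38252678e-05
  9.30158601e-01 -5.91031993e-01]
(array([29.06, 15.96,  3.67]), array([ 0.001,  0.001, -0.488]))
```

Call:
{"api": "play_rows", "payload": {
  "rows": [
    [130, [29.06, 15.96, 3.67], [0, 0, -0.488]],
    [130, [29.06, 15.96, 3.67], [0, 0, -0.488]],
    [130, [29.06, 15.96, 3.67], [0, 0, -0.488]],
    [130, [29.06, 15.96, 3.67], [0, 0, -0.488]],
    [130, [29.06, 15.96, 3.67], [0, 0, -0.488]],
    [130, [29.06, 15.96, 3.67], [0, 0, -0.488]],
    [130, [29.06, 15.96, 3.67], [0, 0, -0.488]],
    [130, [29.06, 15.96, 3.67], [0, 0, -0.488]],
    [130, [29.06, 15.96, 3.67], [0, 0, -0.488]],
    [130, [29.06, 15.96, 3.67], [0, 0, -0.488]],
    [130, [29.06, 15.96, 3.67], [0, 0, -0.488]],
    [130, [29.06, 15.96, 3.67], [0, 0, -0.488]]
  ]
}}

```text
clock: 2.15
eef_pos: [411.1, 186.6, 139.9]
tcp_rot: [-3.141, -0.0, 2.253]
contact_force: [-0.7, -0.9, -0.2]
opening: 0.489
```

Run:
```python
from h import *
p,d,c,W=look('wrist')
cv2.imwrite('pics/w1.png',p[:,:,::-1])
print(move([410,190,46],[np.pi,0,2.259]))
```

```text
(array([0.36, 0.13, 9.41]), array([-0.001, -0.   , -0.006]))
```

View pics/w1.png

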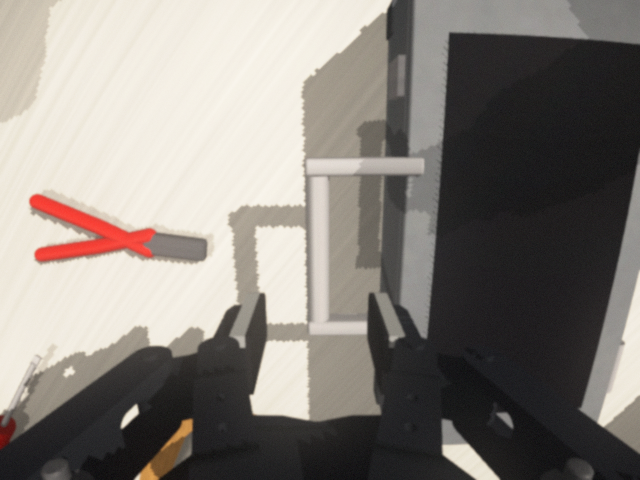

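Call:
{"api": "play_rows", "payload": {
  "rows": [
    [130, [0.2, 0.1, 3], [0, 0, 0]],
    [130, [0.2, 0.1, 6], [0, 0, 0]],
    [130, [0.2, 0.1, 9], [0, 0, 0]],
    [130, [0.2, 0.1, 9.4], [0, 0, 0]],
    [130, [0.2, 0.1, 9.4], [0, 0, 0]],
    [235, [0.2, 0.1, 9.4], [0, 0, 0]],
    [235, [0.2, 0.1, 9.4], [0, 0, 0]],
    [235, [0.2, 0.1, 9.4], [0, 0, 0]],
    [235, [0.2, 0.1, 9.4], [0, 0, 0]],
    [235, [0.2, 0.1, 9.4], [0, 0, 0]],
    [235, [0.2, 0.1, 9.4], [0, 0, 0]],
    [235, [0.2, 0.1, 9.4], [0, 0, 0]]
  ],
  "squeeze": 25
}}

```text
clock: 3.2
eef_pos: [410.2, 188.5, 47.4]
tcp_rot: [-3.139, 0.0, 2.254]
contact_force: [-3.7, -8.7, 6.4]
opening: 0.155
```

```bash
cat > arc.py <<'E'
from h import *
from rig import readout
s=readout.sense();print(s['eef_pos'],s['tcp_rot'],s['contact_force'],s['opening'])
R0=Rn.from_euler('xyz',s['tcp_rot'])
a=np.radians(39.43);ex=np.array([np.cos(a),np.sin(a),0])
ez=np.array([0,0,1.])
# angles
import sys
t0=float(sys.argv[1]);t1=float(sys.argv[2]);n=int(sys.argv[3])
pt=lambda t:210*(-np.cos(t)*ex+np.sin(t)*ez)+0
th0=5/210*0
for t in np.linspace(t0,t1,n+1)[1:]:
    print(round(t,2),(R0.inv().apply(pt(t)-pt(t0))/10).round(2))
E
python3 arc.py 0.024 1.0 12
```

```text
[410.16276887 188.49737553  47.40977711] [-3.13922070e+00  3.80895779e-04  2.25436730e+00] [-3.65567998 -8.65129475  6.44972766] 0.15483414605533583
0.11 [-0.    0.11 -1.7 ]
0.19 [ 0.    0.35 -3.39]
0.27 [ 0.    0.73 -5.06]
0.35 [ 0.    1.25 -6.69]
0.43 [ 0.01  1.89 -8.27]
0.51 [ 0.01  2.66 -9.79]
0.59 [ 1.000e-02  3.560e+00 -1.125e+01]
0.67 [  0.02   4.56 -12.62]
0.76 [  0.02   5.68 -13.92]
0.84 [  0.03   6.9  -15.11]
0.92 [  0.03   8.21 -16.21]
1.0 [  0.04   9.61 -17.19]
```

Call:
{"api": "play_rows", "payload": {
  "rows": [
    [235, [0, 0.03, -0.8], [0, 0, 0]],
    [235, [0, 0.11, -1.7], [0, 0, 0]],
    [235, [0, 0.22, -2.5], [0, 0, 0]],
    [235, [0, 0.35, -3.39], [0, 0, 0]],
    [235, [0, 0.53, -4.2], [0, 0, 0]],
    [235, [0, 0.73, -5.06], [0, 0, 0]],
    [235, [0, 1.25, -6.69], [0, 0, 0]],
    [235, [0, 1.89, -8.27], [0, 0, 0]],
    [235, [0, 2.66, -9.79], [0, 0, 0]],
    [235, [0, 3.56, -11.25], [0, 0, 0]],
    [235, [0, 3.56, -11.25], [0, 0, 0]],
    [235, [0, 3.56, -11.25], [0, 0, 0]]
  ]
}}

```text
clock: 4.2
eef_pos: [436.2, 210.0, 160.3]
tcp_rot: [-3.136, 0.0, 2.255]
contact_force: [-10.1, -12.1, 7.8]
opening: 0.152
```

```bash
python3 arc.py 0.594 1.85 18
python3 - <<'E'
from h import *
p,d,c,W=look('side')
cv2.imwrite('pics/s2.png',p[:,:,::-1])
E
```

```text
[436.15003069 210.03807345 160.306739  ] [-3.13573229e+00  2.95602960e-04  2.25464364e+00] [-10.1463184  -12.05048173   7.78153195] 0.15152223136962933
0.66 [ 0.    0.85 -1.19]
0.73 [ 0.01  1.79 -2.32]
0.8 [ 0.01  2.8  -3.38]
0.87 [ 0.02  3.89 -4.36]
0.94 [ 0.02  5.04 -5.27]
1.01 [ 0.03  6.25 -6.1 ]
1.08 [ 0.03  7.51 -6.84]
1.15 [ 0.04  8.82 -7.49]
1.22 [ 0.04 10.18 -8.04]
1.29 [ 0.05 11.57 -8.5 ]
1.36 [ 0.05 12.99 -8.86]
1.43 [ 0.06 14.43 -9.13]
1.5 [ 0.07 15.89 -9.29]
1.57 [ 0.07 17.35 -9.35]
1.64 [ 0.08 18.81 -9.31]
1.71 [ 0.09 20.27 -9.16]
1.78 [ 0.09 21.72 -8.92]
1.85 [ 0.1  23.14 -8.57]
```

View pics/s2.png

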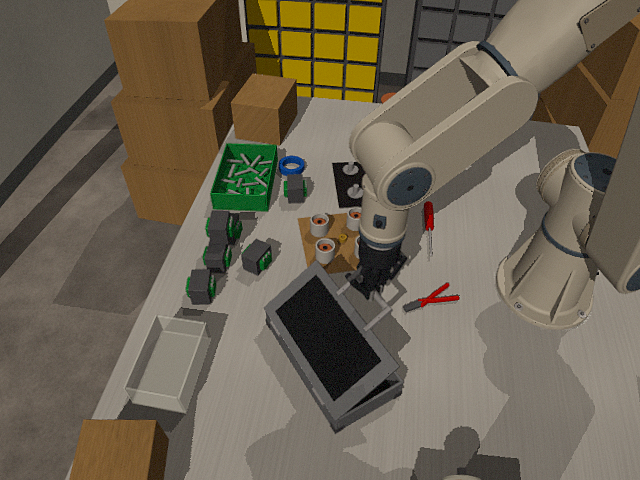

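Call:
{"api": "play_rows", "payload": {
  "rows": [
    [235, [0, 0.65, -1.3], [0, 0, 0]],
    [235, [0, 1.6, -2.4], [0, 0, 0]],
    [235, [0, 2.6, -3.5], [0, 0, 0]],
    [235, [0, 3.7, -4.55], [0, 0, 0]],
    [235, [0, 4.9, -5.47], [0, 0, 0]],
    [235, [0, 6.1, -6.3], [0, 0, 0]],
    [235, [0, 7.4, -7.06], [0, 0, 0]],
    [235, [0, 8.7, -7.7], [0, 0, 0]],
    [235, [0, 10.1, -8.3], [0, 0, 0]],
    [235, [0, 11.5, -8.75], [0, 0, 0]],
    [235, [0, 11.5, -8.75], [0, 0, 0]],
    [235, [0, 11.5, -8.75], [0, 0, 0]]
  ]
}}

```text
clock: 5.25
eef_pos: [528.2, 285.6, 248.9]
tcp_rot: [3.139, -0.0, 2.254]
contact_force: [-6.7, 0.7, 11.0]
opening: 0.15
```

```bash
python3 arc.py 1.29 1.85 8
```

```text
[528.1677901  285.57359559 248.87491778] [ 3.13886787e+00 -3.59906923e-04  2.25413685e+00] [-6.73723332  0.69023206 10.99810335] 0.149642112230954
1.36 [ 0.01  1.43 -0.35]
1.43 [ 0.01  2.87 -0.61]
1.5 [ 0.02  4.34 -0.76]
1.57 [ 0.03  5.8  -0.81]
1.64 [ 0.04  7.27 -0.75]
1.71 [ 0.04  8.73 -0.6 ]
1.78 [ 0.05 10.18 -0.34]
1.85 [ 0.06 11.61  0.02]
```

Call:
{"api": "play_rows", "payload": {
  "rows": [
    [235, [0, 1.43, -0.4], [0, 0, 0]],
    [235, [0, 2.87, -0.65], [0, 0, 0]],
    [235, [0, 4.34, -0.8], [0, 0, 0]],
    [235, [0, 5.8, -0.85], [0, 0, 0]],
    [235, [0, 7.27, -0.8], [0, 0, 0]],
    [235, [0, 8.73, -0.65], [0, 0, 0]],
    [235, [0, 10.18, -0.4], [0, 0, 0]],
    [235, [0, 10.7, -0.3], [0, 0, 0]],
    [235, [0, 10.7, -0.3], [0, 0, 0]],
    [235, [0, 10.7, -0.3], [0, 0, 0]]
  ]
}}

```text
clock: 6.08
eef_pos: [610.8, 353.3, 250.7]
tcp_rot: [3.139, -0.001, 2.254]
contact_force: [-2.8, 4.8, 4.0]
opening: 0.155
```

```bash
python3 arc.py 1.8 1.85 1
python3 - <<'E'
from h import *
p,d,c,W=look('scene')
cv2.imwrite('pics/c3.png',p[:,:,::-1])
E
```

```text
[610.82798185 353.2607648  250.71006804] [ 3.13924055e+00 -1.01418759e-03  2.25423724e+00] [-2.75419533  4.82396907  3.95860325] 0.15528688653132036
1.85 [0.   1.02 0.27]
```

View pics/c3.png

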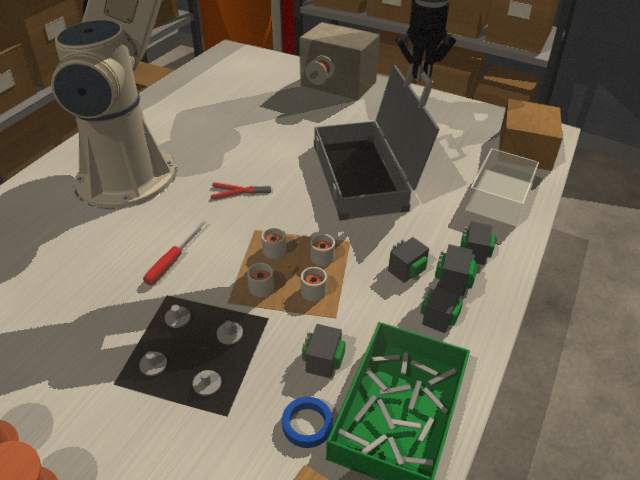

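Call:
{"api": "play_rows", "payload": {
  "rows": [
    [130, [0, 0.4, 0.1], [0, 0, 0]],
    [130, [0, 0.7, 0.15], [0, 0, 0]],
    [130, [0, 0.7, 0.15], [0, 0, 0]],
    [130, [0, 0.7, 0.15], [0, 0, 0]],
    [130, [0, 0.7, -1.0], [0, 0, 0]],
    [130, [0, 0.7, -4.0], [0, 0, 0]],
    [130, [0, 0.7, -7.0], [0, 0, 0]],
    [130, [0, 0.7, -7.0], [0, 0, 0]]
  ]
}}

```text
clock: 6.8
eef_pos: [618.8, 357.9, 326.9]
tcp_rot: [3.132, 0.002, 2.254]
contact_force: [1.1, -0.1, 1.7]
opening: 0.49
```

```bash
cat > meas.py <<'E'
from h import *
import sys
tag=sys.argv[1]
for n in("scene","side"):
    p,d,c,W=look(n); b=bench(W); np.save(f'/tmp/W{n}.npy',W)
    cv2.imwrite(f'pics/{n}_{tag}.png',p[:,:,::-1]); print(n,'bench',round(b,1))
    for B in blobs(W,b+36,b+54,(300,640,-300,110)):
        if len(B)>60 and max(np.ptp(B[:,0]),np.ptp(B[:,1]))<70:
            t=np.percentile(B[:,2],98); rim=B[B[:,2]>t-3]
            cc,e=circ(rim[:,:2],23.3); print(' pot',cc.round(1),'err',round(e,2),'top',round(t-b,1),len(rim))
    for B in blobs(W,b+26,b+48,(330,600,-460,-180),6,10):
        if max(np.ptp(B[:,0]),np.ptp(B[:,1]))<30:
            t=np.percentile(B[:,2],95);m=B[B[:,2]>t-2.5]
            print(' stud',((m.max(0)+m.min(0))/2)[:2].round(1),'top',round(t-b,1),len(B))
E
python3 meas.py 4
python3 - <<'E'
from h import *
a=np.radians(39.43);ex=np.array([np.cos(a),np.sin(a)]);ey=np.array([-ex[1],ex[0]]);o=np.array([490.3,255.9])
for n in("scene","side"):
    W=np.load(f'/tmp/W{n}.npy');b=bench(W)
    w=W.reshape(-1,3);w=w[np.isfinite(w[:,2])]
    l=np.stack([(w[:,:2]-o)@ex,(w[:,:2]-o)@ey,w[:,2]-b],1)
    f=l[(l[:,2]>3)&(l[:,2]<10)&(abs(l[:,0]-29)<79)&(abs(l[:,1])<150)]
    print(n,'floor',len(f),np.percentile(f[:,0],[1,99]),np.percentile(f[:,1],[1,99]),np.median(f[:,2]))
    f=l[(l[:,2]>53)&(l[:,2]<65)&(abs(l[:,0]-20)<110)&(abs(l[:,1])<170)]
    print('rim',len(f),np.percentile(f[:,0],[1,99]),np.percentile(f[:,1],[1,99]),cv2.minAreaRect((f[:,:2]).astype(np.float32)))
    f=l[(l[:,2]>100)&(l[:,2]<210)&(abs(l[:,0]-120)<80)&(abs(l[:,1])<150)]
    pf=np.polyfit(f[:,2],f[:,0],1);print('lid slope',pf, 'ang',np.pi/2+np.arctan(pf[0]))
E
```

```text
scene bench 1.3
 pot [467.6 -47.5] err 1.14 top 47.4 66
 pot [565.4 -18.3] err 1.24 top 47.5 75
 pot [ 499.3 -148. ] err 1.22 top 47.6 76
 pot [ 594.1 -108.6] err 1.16 top 47.5 76
 stud [ 406.5 -290.7] top 36.4 71
 stud [ 512.9 -273.8] top 35.4 65
 stud [ 434.  -394.4] top 34.9 67
 stud [ 538.7 -377.2] top 35.1 89
side bench -0.5
 pot [ 496.3 -144.7] err 1.23 top 47.2 31
 pot [ 591.1 -104.3] err 1.06 top 47.1 37
 pot [465.5 -43.8] err 1.28 top 47.2 41
 pot [562.4 -14.6] err 1.04 top 47.2 31
 stud [ 534.5 -374.5] top 37.0 25
 stud [ 431.7 -388.8] top 36.9 25
 stud [ 507.6 -270.4] top 34.8 25
 stud [ 404.1 -283.9] top 36.9 24
scene floor 2799 [-30.94773653 100.90591864] [-149.31102303  144.97936182] 6.98651336961791
rim 1089 [-57.17451983 110.50181341] [-152.62474889  148.47035751] ((26.24419403076172, -1.07080078125), (172.9015350341797, 308.5022888183594), 0.9189125299453735)
lid slope [ 0.30297217 87.24364959] ang 1.8649776455678677
side floor 6343 [-48.52689044  84.61017837] [-141.18309006  126.27851657] 6.896053583478192
rim 1337 [-57.72270022 105.4446092 ] [-147.45036096  151.60235773] ((24.803085327148438, 1.4257354736328125), (302.448486328125, 172.29554748535156), 89.2903823852539)
lid slope [ 0.31635274 84.41504646] ang 1.87718730579466
```

Run:
```python
from h import *
print(move([466.5,-45.6,110],[np.pi,0,2.254]))
```

```text
(array([-21.71, -37.18,  21.05]), array([ 0.004,  0.001, -0.   ]))
```

Call:
{"api": "play_rows", "payload": {
  "rows": [
    [0, [-21.7, -37.2, 10], [0, 0, 0]],
    [0, [-21.7, -37.2, 15], [0, 0, 0]],
    [0, [-21.7, -37.2, 21], [0, 0, 0]],
    [0, [-21.7, -37.2, 21], [0, 0, 0]],
    [0, [-21.7, -37.2, 21], [0, 0, 0]],
    [0, [-21.7, -37.2, 21], [0, 0, 0]],
    [0, [-21.7, -37.2, 21], [0, 0, 0]],
    [0, [-21.7, -37.2, 21], [0, 0, 0]],
    [0, [-21.7, -37.2, 21], [0, 0, 0]],
    [0, [-21.7, -37.2, 21], [0, 0, 0]],
    [0, [-21.7, -37.2, 21], [0, 0, 0]],
    [0, [-21.7, -37.2, 21], [0, 0, 0]]
  ]
}}

```text
clock: 7.9
eef_pos: [461.1, -48.6, 106.7]
tcp_rot: [-3.138, -0.003, 2.253]
contact_force: [-0.9, 0.6, -0.0]
opening: 0.996
```

Call:
{"api": "play_rows", "payload": {
  "rows": [
    [0, [0, 0, 0], [0, 0, 0]],
    [0, [0, 0, 0], [0, 0, 0]],
    [0, [0, 0, 0], [0, 0, 0]]
  ]
}}

```text
clock: 8.15
eef_pos: [465.1, -46.1, 109.2]
tcp_rot: [3.142, -0.0, 2.253]
contact_force: [-0.7, 0.7, -0.7]
opening: 1.003
```

```bash
python3 - <<'E'
from h import *
p,d,c,W=look('wrist')
cv2.imwrite('pics/w5.png',p[:,:,::-1])
for B in blobs(W,36,54,(300,640,-300,110)):
    t=np.percentile(B[:,2],98); rim=B[B[:,2]>t-3]
    print(len(B),B.min(0).round(),B.max(0).round(),circ(rim[:,:2],23.3),t)
print(move([466.5,-45.6,13],[np.pi,0,2.254]))
E
python3 meas.py 5
```

```text
191 [540. 106.  36.] [546. 110.  54.] (array([530.78246792,  88.28234144]), np.float64(0.44966581387133114)) 53.706530143833724
2488 [442. -71.  36.] [492. -21.  48.] (array([467.1238079 , -46.09545195]), np.float64(1.0872860331395227)) 46.52163051742865
1532 [540. -37.  36.] [590.   8.  47.] (array([564.47316768, -17.45961578]), np.float64(1.0277230111183868)) 46.45766017279962
1788 [ 474. -171.   36.] [ 523. -121.   47.] (array([ 499.17350538, -145.9335045 ]), np.float64(1.0640463941269493)) 46.32765066784441
701 [ 569. -112.   36.] [602. -82.  47.] (array([ 593.5767957 , -106.79863401]), np.float64(1.0408937835560128)) 46.257389280251346
123 [ 587. -110.   36.] [ 600. -101.   38.] (array([ 596.27251822, -128.34554655]), np.float64(1.8404784513043835)) 37.610944484295246
(array([-0.04,  0.07,  9.65]), array([0.001, 0.   , 0.   ]))
scene bench 1.3
 pot [467.5 -47.4] err 1.17 top 47.2 84
 pot [565.6 -18.4] err 1.22 top 48.1 54
 pot [ 499.2 -147.6] err 1.27 top 46.8 92
 pot [ 594.5 -108.8] err 1.14 top 47.4 79
 stud [ 407.1 -290.4] top 36.1 69
 stud [ 512.6 -273.3] top 35.8 69
 stud [ 434.7 -394.8] top 35.7 68
 stud [ 537.7 -378.4] top 35.7 88
side bench -0.5
 pot [ 590.9 -104.2] err 1.25 top 47.1 33
 pot [464.4 -42.8] err 1.23 top 47.9 22
 pot [562.9 -14.6] err 1.23 top 47.7 33
 stud [ 534.9 -375.1] top 36.0 24
```

View pics/w5.png

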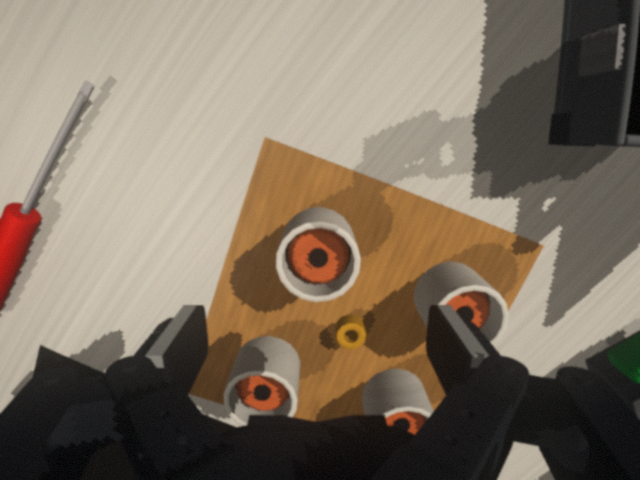

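Call:
{"api": "play_rows", "payload": {
  "rows": [
    [0, [-0.1, 0.05, 3], [0, 0, 0]],
    [0, [-0.1, 0.05, 6], [0, 0, 0]],
    [0, [-0.1, 0.05, 8.5], [0, 0, 0]],
    [0, [-0.1, 0.05, 9.6], [0, 0, 0]],
    [0, [-0.1, 0.05, 9.6], [0, 0, 0]],
    [200, [-0.1, 0.05, 9.6], [0, 0, 0]],
    [200, [-0.1, 0.05, 9.6], [0, 0, 0]],
    [200, [-0.1, 0.05, 9.6], [0, 0, 0]],
    [200, [-0.1, 0.05, 9.6], [0, 0, 0]],
    [200, [-0.1, 0.05, 9.6], [0, 0, 0]],
    [200, [-0.1, 0.05, 9.6], [0, 0, 0]],
    [200, [-0.1, 0.05, 9.6], [0, 0, 0]]
  ],
  "squeeze": 50
}}

```text
clock: 9.3
eef_pos: [466.9, -46.7, 14.6]
tcp_rot: [3.14, 0.002, 2.254]
contact_force: [-2.2, 1.1, 7.3]
opening: 0.579
```

Run:
```python
from h import *
from rig import readout
print(readout.sense()['eef_pos'])
print(move([486.7,295.0,120],[np.pi,0,2.254]))
```

```text
[466.93109992 -46.70521323  14.61264413]
(array([ 25.24,  23.12, -10.54]), array([ 0.002,  0.002, -0.   ]))
```

Run:
```python
from h import *
print(move([445.4,345.2,120],[np.pi,0,2.254]))
```

```text
(array([ 31.74,  23.08, -10.55]), array([ 0.002,  0.002, -0.   ]))
```

Call:
{"api": "play_rows", "payload": {
  "rows": [
    [200, [0, 0, -2], [0, 0, 0]],
    [200, [0, 0, -5], [0, 0, 0]],
    [200, [2, 2, -8.5], [0, 0, 0]],
    [200, [5, 4, -10.5], [0, 0, 0]],
    [200, [31.7, 23.1, -10.5], [0, 0, 0]],
    [200, [31.7, 23.1, -10.5], [0, 0, 0]],
    [200, [31.7, 23.1, -10.5], [0, 0, 0]],
    [200, [31.7, 23.1, -10.5], [0, 0, 0]],
    [200, [31.7, 23.1, -10.5], [0, 0, 0]],
    [200, [31.7, 23.1, -10.5], [0, 0, 0]],
    [200, [31.7, 23.1, -10.5], [0, 0, 0]],
    [200, [31.7, 23.1, -10.5], [0, 0, 0]]
  ]
}}

```text
clock: 10.3
eef_pos: [444.4, 347.5, 119.0]
tcp_rot: [3.14, -0.0, 2.254]
contact_force: [1.4, -0.3, -3.4]
opening: 0.579
```

Call:
{"api": "play_rows", "payload": {
  "rows": [
    [200, [31.7, 23.1, -10.5], [0, 0, 0]]
  ]
}}

```text
clock: 10.38
eef_pos: [441.1, 386.2, 128.1]
tcp_rot: [-3.139, 0.0, 2.254]
contact_force: [1.2, -0.5, -4.2]
opening: 0.574
```

Run:
```python
from h import *
print(move([445.4,345.2,120],[np.pi,0,2.254]))
```

```text
(array([-3.45, -2.26,  0.82]), array([-0.002,  0.   ,  0.   ]))
```

Call:
{"api": "play_rows", "payload": {
  "rows": [
    [200, [0, 0, 0], [0, 0, 0]],
    [200, [0, 0, 0], [0, 0, 0]]
  ]
}}

```text
clock: 10.55
eef_pos: [442.8, 387.5, 130.0]
tcp_rot: [3.139, -0.0, 2.257]
contact_force: [-0.3, -0.9, -4.0]
opening: 0.575
```

Run:
```python
from h import *
p,d,c,W=look('wrist');cv2.imwrite('pics/w6.png',p[:,:,::-1])
print(move([445.4,345.2,120],[np.pi,0,2.254]))
```

```text
(array([-3.31, -2.33,  0.93]), array([0.   , 0.   , 0.002]))
```

View pics/w6.png

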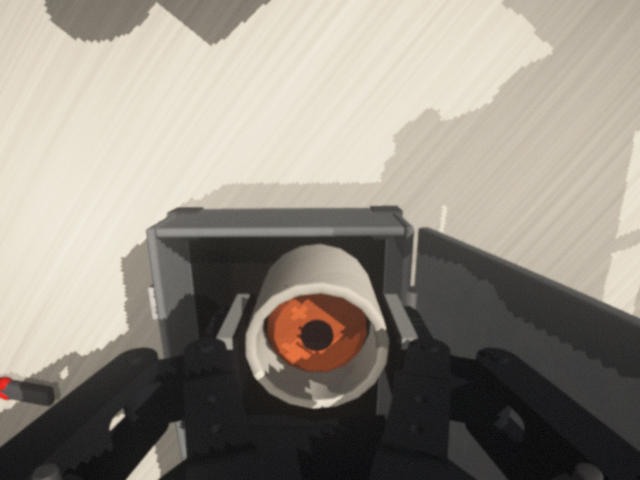

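Call:
{"api": "play_rows", "payload": {
  "rows": [
    [200, [-1.6, -1.2, 0.5], [0, 0, 0]],
    [200, [-3.3, -2.3, 0.9], [0, 0, 0]],
    [200, [-3.3, -2.3, 0.9], [0, 0, 0]],
    [200, [-3.3, -2.3, 0.9], [0, 0, 0]]
  ]
}}

```text
clock: 10.93
eef_pos: [445.6, 342.6, 119.7]
tcp_rot: [-3.14, 0.0, 2.251]
contact_force: [0.7, -0.0, -3.6]
opening: 0.58
```

Run:
```python
from h import *
p,d,c,W=look('wrist')
a=np.radians(39.43);ex=np.array([np.cos(a),np.sin(a)]);ey=np.array([-ex[1],ex[0]]);o=np.array([490.3,255.9])
w=W.reshape(-1,3);w=w[np.isfinite(w[:,2])]
l=np.stack([(w[:,:2]-o)@ex,(w[:,:2]-o)@ey,w[:,2]],1)
f=l[(l[:,2]>54)&(l[:,2]<66)&(l[:,1]>120)&(l[:,1]<170)&(l[:,0]<115)&(l[:,0]>-80)]
print(len(f),np.percentile(f,[1,50,99],axis=0).round(1)); g=f[abs(f[:,0]-25)<50];print('end wall top y',np.percentile(g[:,1],[1,50,99]),np.polyfit(g[:,0],g[:,1],1))
f=l[(l[:,2]>2)&(l[:,2]<9)&(l[:,1]>100)&(l[:,1]<145)&(abs(l[:,0]-25)<80)]
print('floor',len(f),np.percentile(f,[1,50,99],axis=0).round(1))
print(move([445.4,345.2,18.2],[np.pi,0,2.254]))
```

```text
4964 [[-53.2 120.9  54.5]
 [ 33.7 146.4  60.1]
 [108.3 150.5  65.4]]
end wall top y [144.32392052 147.63419014 150.50952533] [3.22715991e-03 1.47542569e+02]
floor 11378 [[-46.7 100.3   5.7]
 [ 25.8 119.2   7.3]
 [ 98.2 138.4   8.8]]
(array([ 0.16,  0.05, 10.18]), array([-0.   , -0.   , -0.002]))
```

Call:
{"api": "play_rows", "payload": {
  "rows": [
    [200, [0.1, 0.05, 3], [0, 0, 0]],
    [200, [0.1, 0.05, 6], [0, 0, 0]],
    [200, [0.1, 0.05, 8], [0, 0, 0]],
    [200, [0.1, 0.05, 9.2], [0, 0, 0]],
    [200, [0.1, 0.05, 9.7], [0, 0, 0]],
    [200, [0.1, 0.05, 9.95], [0, 0, 0]],
    [200, [0.1, 0.05, 10.1], [0, 0, 0]],
    [200, [0.1, 0.05, 10.1], [0, 0, 0]]
  ]
}}

```text
clock: 11.65
eef_pos: [445.2, 345.8, 20.7]
tcp_rot: [-3.14, -0.0, 2.254]
contact_force: [-6.9, -4.1, 9.4]
opening: 0.575
```

Call:
{"api": "play_rows", "payload": {
  "rows": [
    [60, [0, 0, 0], [0, 0, 0]],
    [60, [0, 0, 0], [0, 0, 0]],
    [60, [0, 0, 0], [0, 0, 0]],
    [60, [0, 0, 0], [0, 0, 0]],
    [60, [0, 0, -2], [0, 0, 0]],
    [60, [0, 0, -5], [0, 0, 0]],
    [60, [0, 0, -9], [0, 0, 0]],
    [60, [0, 0, -10], [0, 0, 0]],
    [60, [0, 0, -10], [0, 0, 0]]
  ]
}}

```text
clock: 12.4
eef_pos: [447.9, 347.8, 122.6]
tcp_rot: [3.135, 0.0, 2.254]
contact_force: [0.9, -0.3, -0.4]
opening: 0.761
```

```bash
cat > wr.py <<'E'
from h import *
import sys
from rig import readout
p,d,c,W=look('wrist');cv2.imwrite(f'pics/w{sys.argv[1]}.png',p[:,:,::-1])
z0,z1=float(sys.argv[2]),float(sys.argv[3]);box=eval(sys.argv[4])
s=readout.sense();print(s['eef_pos'].round(1),s['clock'])
for B in blobs(W,z0,z1,box,4):
    if max(np.ptp(B[:,0]),np.ptp(B[:,1]))>65 or len(B)<200: continue
    t=np.percentile(B[:,2],98); rim=B[B[:,2]>t-3]
    print(len(B),circ(rim[:,:2],23.3),'top',t.round(1))
E
python3 wr.py 7 40 58 "(350,620,120,450)"; python3 meas.py 7;python3 - <<'E'
from h import *
print(move([564.5,-17.5,110],[np.pi,0,2.254]))
E
```

```text
[446.8 347.  120.5] 12.45
3875 (array([445.76856105, 346.66245614]), np.float64(1.083966286407432)) top 52.5
scene bench 1.3
 pot [565.4 -18.3] err 1.2 top 47.2 89
 pot [ 499.3 -147.9] err 1.21 top 47.1 93
 pot [ 594.3 -108.7] err 1.11 top 47.5 74
 stud [ 406.7 -290.1] top 35.8 71
 stud [ 513.1 -273.4] top 35.2 68
 stud [ 434.1 -393.7] top 35.4 65
 stud [ 538.  -377.3] top 35.5 89
side bench -0.3
 pot [ 591.  -104.4] err 1.24 top 47.6 21
 pot [562.4 -15. ] err 1.17 top 46.6 46
 stud [ 534.9 -375.1] top 35.2 24
(array([-35.7 , -13.68,   0.82]), array([-0.001,  0.   , -0.   ]))
```

View pics/w7.png

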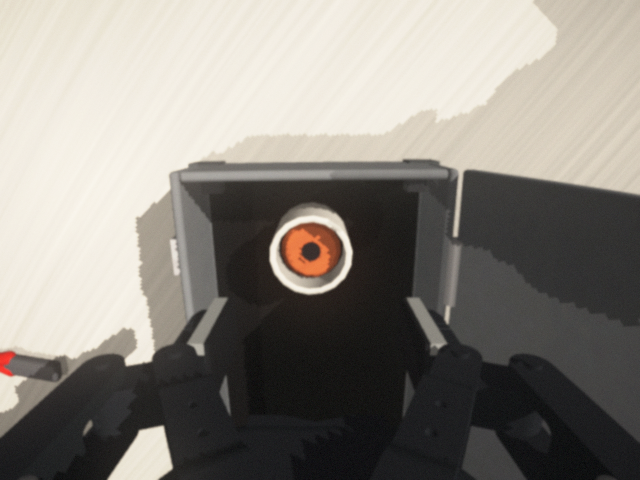

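Call:
{"api": "play_rows", "payload": {
  "rows": [
    [0, [-35.7, -13.7, 0.8], [0, 0, 0]],
    [0, [-35.7, -13.7, 0.8], [0, 0, 0]],
    [0, [-35.7, -13.7, 0.8], [0, 0, 0]],
    [0, [-35.7, -13.7, 0.8], [0, 0, 0]],
    [0, [-35.7, -13.7, 0.8], [0, 0, 0]],
    [0, [-35.7, -13.7, 0.8], [0, 0, 0]],
    [0, [-35.7, -13.7, 0.8], [0, 0, 0]],
    [0, [-35.7, -13.7, 0.8], [0, 0, 0]],
    [0, [-35.7, -13.7, 0.8], [0, 0, 0]],
    [0, [-35.7, -13.7, 0.8], [0, 0, 0]],
    [0, [-35.7, -13.7, 0.8], [0, 0, 0]],
    [0, [-35.7, -13.7, 0.8], [0, 0, 0]]
  ]
}}

```text
clock: 13.55
eef_pos: [563.6, -17.4, 109.3]
tcp_rot: [-3.14, -0.002, 2.252]
contact_force: [0.2, 0.4, -0.6]
opening: 1.0
```

Call:
{"api": "play_rows", "payload": {
  "rows": [
    [0, [0, 0, 0], [0, 0, 0]],
    [0, [0, 0, 0], [0, 0, 0]]
  ]
}}

```text
clock: 13.72
eef_pos: [563.9, -15.8, 110.3]
tcp_rot: [-3.141, -0.001, 2.255]
contact_force: [-0.2, 0.0, -0.3]
opening: 1.003
```

```bash
python3 wr.py 8 36 54 "(420,650,-260,60)";python3 - <<'E'
from h import *
print(move([564.5,-17.5,14],[np.pi,0,2.254]))
E
```

```text
[564.1 -15.8 110.5] 13.7667
2205 (array([565.01363295, -16.72943531]), np.float64(1.0829802708724818)) top 46.6
241 (array([547.44304079, -31.90368106]), np.float64(2.594775588858682)) top 37.7
1626 (array([ 499.9876799, -145.789067 ]), np.float64(1.0527397368072455)) top 46.3
2009 (array([ 593.6412626 , -106.11845777]), np.float64(1.1234802900653256)) top 46.4
(array([-0.16, -0.07,  9.65]), array([-0.001, -0.001,  0.002]))
```

Call:
{"api": "play_rows", "payload": {
  "rows": [
    [0, [-0.13, -0.02, 3], [0, 0, 0]],
    [0, [-0.13, -0.02, 6], [0, 0, 0]],
    [0, [-0.13, -0.02, 8.5], [0, 0, 0]],
    [0, [-0.13, -0.02, 9.6], [0, 0, 0]],
    [0, [-0.13, -0.02, 9.6], [0, 0, 0]],
    [200, [-0.13, -0.02, 9.6], [0, 0, 0]],
    [200, [-0.13, -0.02, 9.6], [0, 0, 0]],
    [200, [-0.13, -0.02, 9.6], [0, 0, 0]],
    [200, [-0.13, -0.02, 9.6], [0, 0, 0]],
    [200, [-0.13, -0.02, 9.6], [0, 0, 0]],
    [200, [-0.13, -0.02, 9.6], [0, 0, 0]],
    [200, [-0.13, -0.02, 9.6], [0, 0, 0]]
  ],
  "squeeze": 50
}}

```text
clock: 14.77
eef_pos: [566.5, -18.4, 16.8]
tcp_rot: [3.14, 0.002, 2.254]
contact_force: [-1.9, 2.1, 6.3]
opening: 0.565
```

Run:
```python
from h import *
print(move([486.7,295.0,120],[np.pi,0,2.254]))
```

```text
(array([ 29.33,  13.61, -10.34]), array([ 0.002,  0.002, -0.   ]))
```

Call:
{"api": "play_rows", "payload": {
  "rows": [
    [200, [0, 0, -2], [0, 0, 0]],
    [200, [0, 0, -5], [0, 0, 0]],
    [200, [1, 1, -8.5], [0, 0, 0]],
    [200, [4, 2, -10.3], [0, 0, 0]],
    [200, [29.3, 13.6, -10.3], [0, 0, 0]],
    [200, [29.3, 13.6, -10.3], [0, 0, 0]],
    [200, [29.3, 13.6, -10.3], [0, 0, 0]],
    [200, [29.3, 13.6, -10.3], [0, 0, 0]],
    [200, [29.3, 13.6, -10.3], [0, 0, 0]],
    [200, [29.3, 13.6, -10.3], [0, 0, 0]],
    [200, [29.3, 13.6, -10.3], [0, 0, 0]],
    [200, [29.3, 13.6, -10.3], [0, 0, 0]]
  ]
}}

```text
clock: 15.77
eef_pos: [485.0, 299.8, 119.0]
tcp_rot: [3.138, -0.001, 2.257]
contact_force: [0.3, -0.6, -3.8]
opening: 0.563
```

Call:
{"api": "play_rows", "payload": {
  "rows": [
    [200, [0, 0, 0], [0, 0, 0]],
    [200, [0, 0, 0], [0, 0, 0]],
    [200, [0, 0, 0], [0, 0, 0]]
  ]
}}

```text
clock: 16.02
eef_pos: [486.1, 293.7, 118.1]
tcp_rot: [-3.142, 0.0, 2.253]
contact_force: [0.1, -0.9, -3.9]
opening: 0.566
```

```bash
python3 wr.py 9 40 58 "(350,620,120,450)";python3 - <<'E'
from h import *
print(move([486.7,295.0,18.5],[np.pi,0,2.254]))
E
```

```text
[486.2 293.6 118.1] 16.0667
4458 (array([445.91283047, 346.51335744]), np.float64(1.0605040338788383)) top 52.4
238 (array([365.77122594, 283.11993545]), np.float64(1.0956935913332404)) top 57.9
(array([0.08, 0.13, 9.96]), array([-0.   ,  0.   , -0.001]))
```

View pics/w9.png

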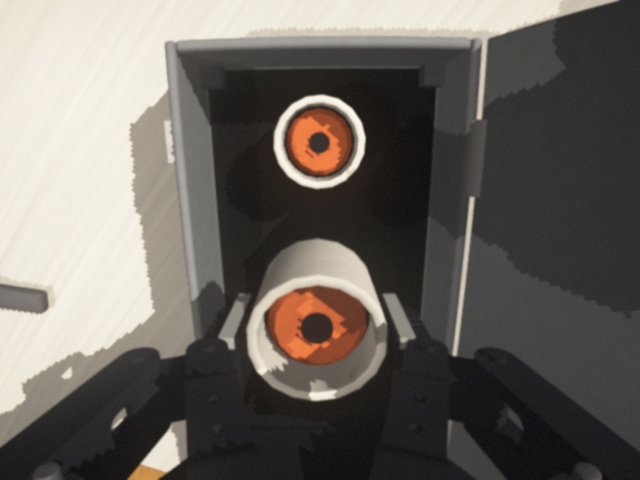

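Call:
{"api": "play_rows", "payload": {
  "rows": [
    [200, [0.05, 0.1, 3], [0, 0, 0]],
    [200, [0.05, 0.1, 6], [0, 0, 0]],
    [200, [0.05, 0.1, 8], [0, 0, 0]],
    [200, [0.05, 0.1, 9.2], [0, 0, 0]],
    [200, [0.05, 0.1, 9.6], [0, 0, 0]],
    [200, [0.05, 0.1, 9.8], [0, 0, 0]],
    [200, [0.05, 0.1, 9.9], [0, 0, 0]],
    [200, [0.05, 0.1, 9.9], [0, 0, 0]]
  ]
}}

```text
clock: 16.73
eef_pos: [485.7, 294.0, 22.2]
tcp_rot: [-3.139, 0.0, 2.253]
contact_force: [-14.3, -12.0, 38.2]
opening: 0.567
```

Call:
{"api": "play_rows", "payload": {
  "rows": [
    [200, [0, 0, -0.15], [0, 0, 0]],
    [60, [0, 0, -0.15], [0, 0, 0]],
    [60, [0, 0, -0.15], [0, 0, 0]],
    [60, [0, 0, -0.15], [0, 0, 0]],
    [60, [0, 0, -0.15], [0, 0, 0]],
    [60, [0, 0, -2], [0, 0, 0]],
    [60, [0, 0, -5], [0, 0, 0]],
    [60, [0, 0, -9], [0, 0, 0]],
    [60, [0, 0, -10], [0, 0, 0]],
    [60, [0, 0, -10], [0, 0, 0]]
  ]
}}

```text
clock: 17.57
eef_pos: [488.7, 297.0, 122.2]
tcp_rot: [3.135, 0.001, 2.254]
contact_force: [1.1, 1.1, -0.7]
opening: 0.763
```

```bash
python3 wr.py 10 40 58 "(350,620,120,450)"; python3 meas.py 10;python3 - <<'E'
from h import *
print(move([499.5,-145.9,110],[np.pi,0,2.254]))
print(move([593.6,-106.3,110],[np.pi,0,2.254]))
E
```

```text
[487.5 296.3 120.2] 17.6167
4283 (array([445.98977882, 346.53197562]), np.float64(1.0666673523618855)) top 52.4
216 (array([365.69414141, 283.10765528]), np.float64(1.1396121882333168)) top 58.0
3937 (array([486.17952997, 297.16493045]), np.float64(1.0816170261524432)) top 52.5
scene bench 1.3
 pot [ 499.4 -148.1] err 1.26 top 47.2 85
 pot [ 594.2 -108.4] err 1.2 top 46.9 107
 stud [ 406.4 -290.2] top 36.0 71
 stud [ 513.3 -272.7] top 34.8 66
 stud [ 434.1 -394.4] top 35.6 68
 stud [ 538.5 -377.8] top 35.4 87
side bench -0.6
 pot [ 590.7 -104.8] err 1.22 top 46.8 21
(array([-35.09, -26.79,   0.81]), array([-0.001, -0.   , -0.   ]))
(array([-37.96, -16.99,   0.8 ]), array([-0.001, -0.   , -0.   ]))
```

View pics/w10.png

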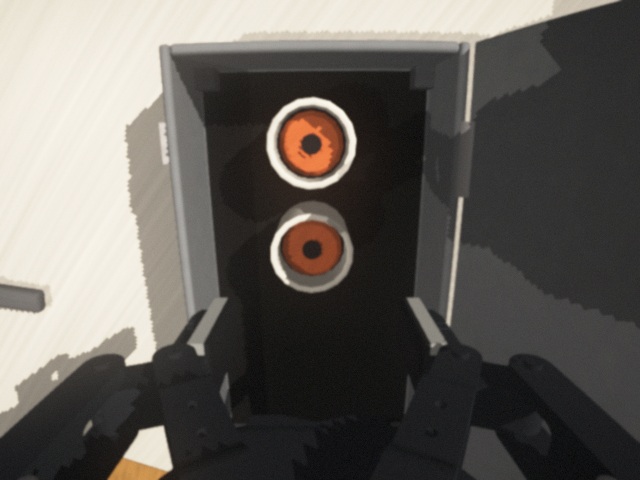

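Both pots are upright in the case. Next: pot D at (593.6, −106.3).

Call:
{"api": "play_rows", "payload": {
  "rows": [
    [0, [-38, -17, 0.8], [0, 0, 0]],
    [0, [-38, -17, 0.8], [0, 0, 0]],
    [0, [-38, -17, 0.8], [0, 0, 0]],
    [0, [-38, -17, 0.8], [0, 0, 0]],
    [0, [-38, -17, 0.8], [0, 0, 0]],
    [0, [-38, -17, 0.8], [0, 0, 0]],
    [0, [-38, -17, 0.8], [0, 0, 0]],
    [0, [-38, -17, 0.8], [0, 0, 0]],
    [0, [-38, -17, 0.8], [0, 0, 0]],
    [0, [-38, -17, 0.8], [0, 0, 0]],
    [0, [-38, -17, 0.8], [0, 0, 0]],
    [0, [-38, -17, 0.8], [0, 0, 0]]
  ]
}}

```text
clock: 18.72
eef_pos: [593.5, -108.4, 108.7]
tcp_rot: [-3.14, -0.002, 2.25]
contact_force: [0.1, 0.9, -0.1]
opening: 0.999
```

Call:
{"api": "play_rows", "payload": {
  "rows": [
    [0, [0, 0, 0], [0, 0, 0]],
    [0, [0, 0, 0], [0, 0, 0]]
  ]
}}

```text
clock: 18.88
eef_pos: [593.4, -105.2, 109.7]
tcp_rot: [-3.14, -0.002, 2.255]
contact_force: [0.2, 0.4, -0.1]
opening: 1.001
```

```bash
python3 wr.py 11 36 54 "(420,650,-260,60)";python3 - <<'E'
from h import *
print(move([593.8,-106.3,14],[np.pi,0,2.254]))
E
```

```text
[ 593.6 -105.   110. ] 18.9333
2639 (array([ 499.67621615, -146.05286613]), np.float64(1.0762177795617411)) top 46.5
249 (array([ 480.9879507 , -132.65029948]), np.float64(2.5597568138710445)) top 37.7
2210 (array([ 594.04635006, -106.87417967]), np.float64(1.086714377580991)) top 46.5
250 (array([ 616.18417968, -113.94889911]), np.float64(2.601092253217751)) top 37.8
(array([-0.13, -0.06,  9.6 ]), array([-0.001, -0.001,  0.001]))
```

Call:
{"api": "play_rows", "payload": {
  "rows": [
    [0, [-0.15, -0.05, 3], [0, 0, 0]],
    [0, [-0.15, -0.05, 6], [0, 0, 0]],
    [0, [-0.15, -0.05, 8.5], [0, 0, 0]],
    [0, [-0.15, -0.05, 9.5], [0, 0, 0]],
    [0, [-0.15, -0.05, 9.5], [0, 0, 0]],
    [200, [-0.15, -0.05, 9.5], [0, 0, 0]],
    [200, [-0.15, -0.05, 9.5], [0, 0, 0]],
    [200, [-0.15, -0.05, 9.5], [0, 0, 0]],
    [200, [-0.15, -0.05, 9.5], [0, 0, 0]],
    [200, [-0.15, -0.05, 9.5], [0, 0, 0]],
    [200, [-0.15, -0.05, 9.5], [0, 0, 0]],
    [200, [-0.15, -0.05, 9.5], [0, 0, 0]]
  ],
  "squeeze": 50
}}

```text
clock: 19.93
eef_pos: [596.0, -108.0, 17.9]
tcp_rot: [3.14, 0.002, 2.254]
contact_force: [-2.2, 0.2, 7.7]
opening: 0.566
```

Run:
```python
from h import *
print(move([527.9,244.8,120],[np.pi,0,2.254]))
```

```text
(array([ 31.64,  17.01, -10.24]), array([ 0.002,  0.002, -0.   ]))
```

Call:
{"api": "play_rows", "payload": {
  "rows": [
    [200, [0, 0, -2], [0, 0, 0]],
    [200, [0, 0, -5], [0, 0, 0]],
    [200, [1, 1, -8.5], [0, 0, 0]],
    [200, [4, 2, -10.3], [0, 0, 0]],
    [200, [31.6, 17, -10.3], [0, 0, 0]],
    [200, [31.6, 17, -10.3], [0, 0, 0]],
    [200, [31.6, 17, -10.3], [0, 0, 0]],
    [200, [31.6, 17, -10.3], [0, 0, 0]],
    [200, [31.6, 17, -10.3], [0, 0, 0]],
    [200, [31.6, 17, -10.3], [0, 0, 0]],
    [200, [31.6, 17, -10.3], [0, 0, 0]],
    [200, [31.6, 17, -10.3], [0, 0, 0]]
  ]
}}

```text
clock: 20.93
eef_pos: [526.5, 248.6, 120.0]
tcp_rot: [3.139, -0.001, 2.255]
contact_force: [0.2, -0.0, -3.3]
opening: 0.567
```

Call:
{"api": "play_rows", "payload": {
  "rows": [
    [200, [0, 0, 0], [0, 0, 0]],
    [200, [0, 0, 0], [0, 0, 0]],
    [200, [0, 0, 0], [0, 0, 0]]
  ]
}}

```text
clock: 21.18
eef_pos: [527.3, 244.3, 119.3]
tcp_rot: [3.141, 0.0, 2.254]
contact_force: [-0.6, -1.2, -2.6]
opening: 0.566
```

```bash
python3 wr.py 12 40 58 "(350,620,120,450)";python3 - <<'E'
from h import *
print(move([527.9,244.8,21.5],[np.pi,0,2.254]))
E
```

```text
[527.4 243.8 119.2] 21.2333
214 (array([402.47109344, 309.52931186]), np.float64(0.9743894239657787)) top 58.0
3756 (array([445.78346924, 346.76465139]), np.float64(1.028751175365717)) top 52.4
4433 (array([486.38231344, 297.00633453]), np.float64(1.064306543688464)) top 52.5
1736 (array([583.66455492, 174.63754044]), np.float64(3.662564387115964)) top 57.0
(array([0.05, 0.1 , 9.77]), array([ 0.   ,  0.   , -0.001]))
```

View pics/w12.png

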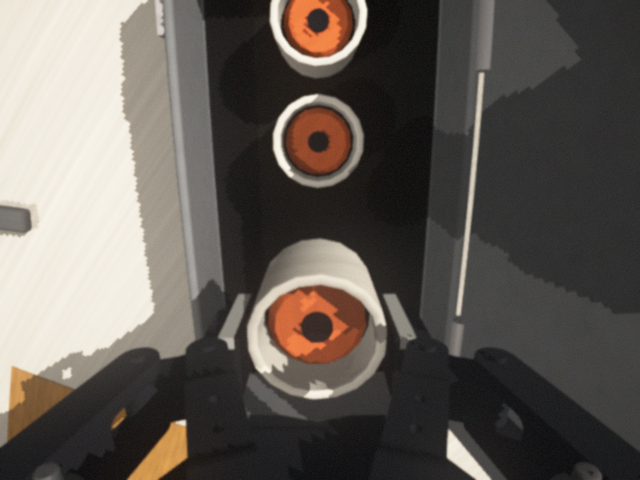

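Call:
{"api": "play_rows", "payload": {
  "rows": [
    [200, [0.05, 0.1, 3], [0, 0, 0]],
    [200, [0.05, 0.1, 6], [0, 0, 0]],
    [200, [0.05, 0.1, 8], [0, 0, 0]],
    [200, [0.05, 0.1, 9.1], [0, 0, 0]],
    [200, [0.05, 0.1, 9.4], [0, 0, 0]],
    [200, [0.05, 0.1, 9.6], [0, 0, 0]],
    [200, [0.05, 0.1, 9.7], [0, 0, 0]],
    [200, [0.05, 0.1, 9.7], [0, 0, 0]]
  ]
}}

```text
clock: 21.9
eef_pos: [526.7, 243.7, 23.9]
tcp_rot: [-3.138, -0.0, 2.253]
contact_force: [-10.4, -7.0, 18.7]
opening: 0.567
```

Call:
{"api": "play_rows", "payload": {
  "rows": [
    [200, [0, 0, -0.05], [0, 0, 0]],
    [60, [0, 0, -0.05], [0, 0, 0]],
    [60, [0, 0, -0.05], [0, 0, 0]],
    [60, [0, 0, -0.05], [0, 0, 0]],
    [60, [0, 0, -0.05], [0, 0, 0]],
    [60, [0, 0, -2], [0, 0, 0]],
    [60, [0, 0, -5], [0, 0, 0]],
    [60, [0, 0, -9], [0, 0, 0]],
    [60, [0, 0, -10], [0, 0, 0]],
    [60, [0, 0, -10], [0, 0, 0]]
  ]
}}

```text
clock: 22.73
eef_pos: [530.3, 246.8, 125.5]
tcp_rot: [3.135, 0.002, 2.254]
contact_force: [0.5, -0.6, -0.2]
opening: 0.765
```

```bash
python3 wr.py 13 40 58 "(350,620,120,450)"; python3 meas.py 13;python3 - <<'E'
from h import *
print(move([499.6,-145.9,110],[np.pi,0,2.254]))
E
```

```text
[529.  246.1 123.4] 22.7833
218 (array([366.93362234, 281.23437205]), np.float64(1.0163258240955027)) top 58.0
3807 (array([445.79112109, 346.78909289]), np.float64(1.0684087012697712)) top 52.4
4144 (array([486.40152339, 297.01464149]), np.float64(1.0592791712083875)) top 52.5
3872 (array([527.42653442, 246.50497472]), np.float64(1.088656288899802)) top 52.4
scene bench 1.3
 pot [ 499.3 -148.3] err 1.2 top 47.3 87
 stud [ 406.6 -290.4] top 36.1 71
 stud [ 512.8 -274.2] top 35.0 68
 stud [ 434.5 -394.6] top 35.7 69
 stud [ 537.7 -378. ] top 35.6 88
side bench -0.6
(array([-28.6 , -26.84,   1.12]), array([-0.001, -0.   , -0.   ]))
```

Last pot is still at (499.6, −146).

Call:
{"api": "play_rows", "payload": {
  "rows": [
    [0, [-28.6, -26.8, 1.1], [0, 0, 0]],
    [0, [-28.6, -26.8, 1.1], [0, 0, 0]],
    [0, [-28.6, -26.8, 1.1], [0, 0, 0]],
    [0, [-28.6, -26.8, 1.1], [0, 0, 0]],
    [0, [-28.6, -26.8, 1.1], [0, 0, 0]],
    [0, [-28.6, -26.8, 1.1], [0, 0, 0]],
    [0, [-28.6, -26.8, 1.1], [0, 0, 0]],
    [0, [-28.6, -26.8, 1.1], [0, 0, 0]],
    [0, [-28.6, -26.8, 1.1], [0, 0, 0]],
    [0, [-28.6, -26.8, 1.1], [0, 0, 0]],
    [0, [-28.6, -26.8, 1.1], [0, 0, 0]],
    [0, [-28.6, -26.8, 1.1], [0, 0, 0]]
  ]
}}

```text
clock: 23.88
eef_pos: [499.3, -145.8, 109.3]
tcp_rot: [-3.14, -0.002, 2.251]
contact_force: [0.3, 1.0, -0.1]
opening: 1.0
```

Call:
{"api": "play_rows", "payload": {
  "rows": [
    [0, [0, 0, 0], [0, 0, 0]],
    [0, [0, 0, 0], [0, 0, 0]]
  ]
}}

```text
clock: 24.05
eef_pos: [500.1, -144.1, 110.2]
tcp_rot: [-3.141, -0.001, 2.255]
contact_force: [0.4, -0.1, 0.9]
opening: 1.0
```

```bash
python3 wr.py 14 36 54 "(420,650,-260,60)";python3 - <<'E'
from h import *
print(move([499.6,-146.4,14],[np.pi,0,2.254]))
E
```

```text
[ 500.3 -144.   110.4] 24.1
2213 (array([ 499.1105197 , -146.54570065]), np.float64(1.0747197633525072)) top 46.6
249 (array([ 518.36403186, -133.95290216]), np.float64(2.672187739314518)) top 37.9
(array([-0.15, -0.2 ,  9.64]), array([-0.   , -0.001,  0.001]))
```

Call:
{"api": "play_rows", "payload": {
  "rows": [
    [0, [-0.15, -0.2, 3], [0, 0, 0]],
    [0, [-0.15, -0.2, 6], [0, 0, 0]],
    [0, [-0.15, -0.2, 8.5], [0, 0, 0]],
    [0, [-0.15, -0.2, 9.5], [0, 0, 0]],
    [0, [-0.15, -0.2, 9.5], [0, 0, 0]],
    [200, [-0.15, -0.2, 9.5], [0, 0, 0]],
    [200, [-0.15, -0.2, 9.5], [0, 0, 0]],
    [200, [-0.15, -0.2, 9.5], [0, 0, 0]],
    [200, [-0.15, -0.2, 9.5], [0, 0, 0]],
    [200, [-0.15, -0.2, 9.5], [0, 0, 0]],
    [200, [-0.15, -0.2, 9.5], [0, 0, 0]],
    [200, [-0.15, -0.2, 9.5], [0, 0, 0]]
  ],
  "squeeze": 50
}}

```text
clock: 25.1
eef_pos: [500.9, -148.0, 17.7]
tcp_rot: [3.14, 0.002, 2.254]
contact_force: [-1.0, 1.6, 9.0]
opening: 0.574
```

Run:
```python
from h import *
print(move([569.2,194.6,120],[np.pi,0,2.254]))
```

```text
(array([ 22.24,  26.94, -10.23]), array([ 0.002,  0.002, -0.   ]))
```

Call:
{"api": "play_rows", "payload": {
  "rows": [
    [200, [0, 0, -2], [0, 0, 0]],
    [200, [0, 0, -5], [0, 0, 0]],
    [200, [1, 1, -8.5], [0, 0, 0]],
    [200, [3, 3, -10.3], [0, 0, 0]],
    [200, [22.2, 26.9, -10.3], [0, 0, 0]],
    [200, [22.2, 26.9, -10.3], [0, 0, 0]],
    [200, [22.2, 26.9, -10.3], [0, 0, 0]],
    [200, [22.2, 26.9, -10.3], [0, 0, 0]],
    [200, [22.2, 26.9, -10.3], [0, 0, 0]],
    [200, [22.2, 26.9, -10.3], [0, 0, 0]],
    [200, [22.2, 26.9, -10.3], [0, 0, 0]],
    [200, [22.2, 26.9, -10.3], [0, 0, 0]]
  ]
}}

```text
clock: 26.1
eef_pos: [569.8, 199.4, 120.3]
tcp_rot: [3.137, 0.0, 2.256]
contact_force: [0.4, -1.2, -2.8]
opening: 0.572
```

Call:
{"api": "play_rows", "payload": {
  "rows": [
    [200, [0, 0, 0], [0, 0, 0]],
    [200, [0, 0, 0], [0, 0, 0]],
    [200, [0, 0, 0], [0, 0, 0]]
  ]
}}

```text
clock: 26.35
eef_pos: [567.9, 193.3, 119.1]
tcp_rot: [-3.141, 0.0, 2.254]
contact_force: [0.6, -0.1, -2.1]
opening: 0.57
```

```bash
python3 wr.py 15 40 58 "(350,620,120,450)";python3 - <<'E'
from h import *
print(move([569.2,194.6,21.5],[np.pi,0,2.254]))
E
```

```text
[568.  192.9 119.1] 26.4
3664 (array([486.20938614, 297.30192883]), np.float64(1.0021238609919383)) top 52.4
4448 (array([527.5800712 , 246.33983616]), np.float64(1.0612642469920444)) top 52.4
(array([0.06, 0.21, 9.76]), array([-0.001,  0.   , -0.001]))
```

View pics/w15.png

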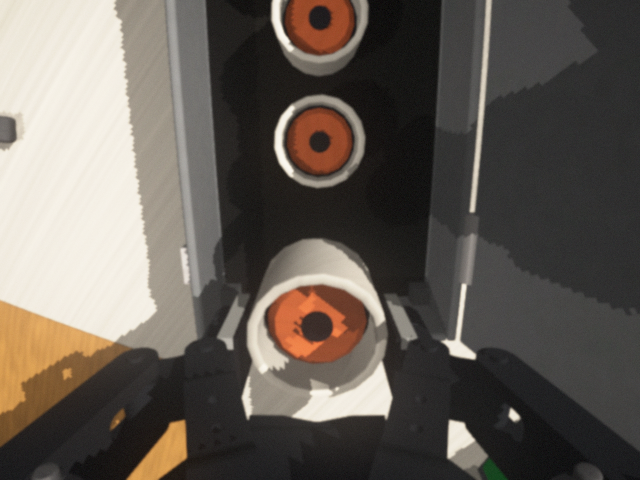

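Call:
{"api": "play_rows", "payload": {
  "rows": [
    [200, [0.05, 0.15, 3], [0, 0, 0]],
    [200, [0.05, 0.15, 6], [0, 0, 0]],
    [200, [0.05, 0.15, 8], [0, 0, 0]],
    [200, [0.05, 0.15, 9.1], [0, 0, 0]],
    [200, [0.05, 0.15, 9.4], [0, 0, 0]],
    [200, [0.05, 0.15, 9.6], [0, 0, 0]],
    [200, [0.05, 0.15, 9.7], [0, 0, 0]],
    [200, [0.05, 0.15, 9.7], [0, 0, 0]]
  ]
}}

```text
clock: 27.07
eef_pos: [567.5, 193.6, 23.8]
tcp_rot: [-3.137, -0.001, 2.253]
contact_force: [-10.6, -6.9, 17.0]
opening: 0.571
```

Call:
{"api": "play_rows", "payload": {
  "rows": [
    [200, [0, 0, -0.05], [0, 0, 0]],
    [60, [0, 0, -0.05], [0, 0, 0]],
    [60, [0, 0, -0.05], [0, 0, 0]],
    [60, [0, 0, -0.05], [0, 0, 0]],
    [60, [0, 0, -0.05], [0, 0, 0]],
    [60, [0, 0, -2], [0, 0, 0]],
    [60, [0, 0, -5], [0, 0, 0]],
    [60, [0, 0, -9], [0, 0, 0]],
    [60, [0, 0, -11], [0, 0, 0]],
    [60, [0, 0, -13], [0, 0, 0]],
    [60, [0, 0, -13], [0, 0, 0]]
  ]
}}

```text
clock: 27.98
eef_pos: [571.8, 196.4, 156.3]
tcp_rot: [3.135, 0.002, 2.254]
contact_force: [0.5, 0.8, 0.3]
opening: 0.762
```

```bash
python3 wr.py 16 40 58 "(350,620,120,450)"; python3 meas.py 16;python3 - <<'E'
from h import *
print(move([511,-272,120],[np.pi,0,2.254]))
E
```

```text
[570.8 196.1 154.2] 28.0333
3421 (array([486.46322029, 296.95745547]), np.float64(1.0962584978624612)) top 52.5
3197 (array([527.6243104 , 246.35179566]), np.float64(1.05760440737782)) top 52.5
3010 (array([568.56531749, 196.58112122]), np.float64(1.0874626273862875)) top 52.4
scene bench 1.3
 stud [ 405.9 -290.5] top 35.7 72
 stud [ 513.1 -273.6] top 35.1 67
 stud [ 434.  -394.4] top 35.4 69
 stud [ 539.  -377.9] top 35.5 89
side bench -0.5
 stud [ 431.9 -390.6] top 37.3 21
 stud [ 509.  -271.4] top 35.8 25
 stud [ 404.  -285.9] top 36.5 24
(array([-32.6 , -34.  ,   3.14]), array([-0., -0., -0.]))
```

View pics/w16.png

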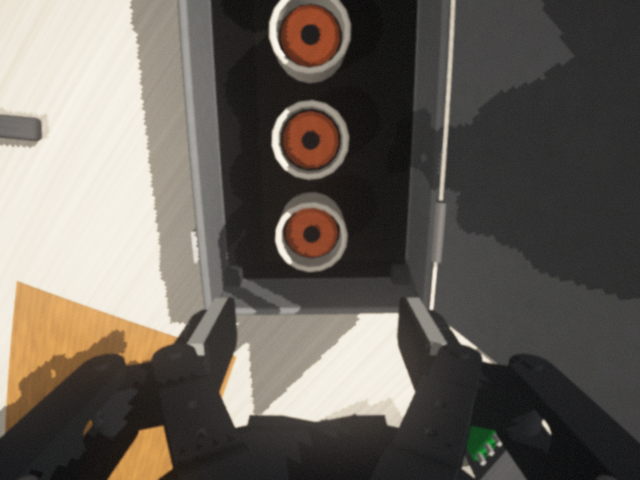

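Call:
{"api": "play_rows", "payload": {
  "rows": [
    [120, [-32.6, -34, 3.1], [0, 0, 0]],
    [120, [-32.6, -34, 3.1], [0, 0, 0]],
    [120, [-32.6, -34, 3.1], [0, 0, 0]],
    [120, [-32.6, -34, 3.1], [0, 0, 0]],
    [120, [-32.6, -34, 3.1], [0, 0, 0]],
    [120, [-32.6, -34, 3.1], [0, 0, 0]],
    [120, [-32.6, -34, 3.1], [0, 0, 0]],
    [120, [-32.6, -34, 3.1], [0, 0, 0]],
    [120, [-32.6, -34, 3.1], [0, 0, 0]],
    [120, [-32.6, -34, 3.1], [0, 0, 0]],
    [120, [-32.6, -34, 3.1], [0, 0, 0]],
    [120, [-32.6, -34, 3.1], [0, 0, 0]]
  ]
}}

```text
clock: 29.13
eef_pos: [509.6, -276.3, 119.0]
tcp_rot: [-3.14, -0.001, 2.251]
contact_force: [0.4, 0.6, -0.7]
opening: 0.532
```

Call:
{"api": "play_rows", "payload": {
  "rows": [
    [120, [0, 0, 0], [0, 0, 0]],
    [120, [0, 0, 0], [0, 0, 0]],
    [120, [0, 0, 0], [0, 0, 0]]
  ]
}}

```text
clock: 29.38
eef_pos: [510.8, -270.6, 119.9]
tcp_rot: [-3.141, -0.002, 2.254]
contact_force: [-0.3, 0.5, 0.0]
opening: 0.529
```

```bash
cat > wst.py <<'E'
from h import *
import sys
from rig import readout
p,d,c,W=look('wrist');cv2.imwrite(f'pics/w{sys.argv[1]}.png',p[:,:,::-1])
s=readout.sense();print(s['eef_pos'].round(1),s['clock'])
box=(370,580,-430,-230)
for B in blobs(W,26,45,box,4):
    t=np.percentile(B[:,2],90)
    m=B[B[:,2]>t-2]
    print(len(B),'stud top c',circ(m[:,:2],5.5),((m.max(0)+m.min(0))/2).round(1),np.ptp(m,axis=0).round(1),'top',t.round(1))
for B in blobs(W,7,14,box,4,100):
    cc=(B.max(0)+B.min(0))/2; print('  flange',cc.round(1),np.ptp(B,axis=0).round(1),np.percentile(B[:,2],90).round(1))
E
python3 wst.py 17
```

```text
[ 511.1 -270.3  120.2] 29.4333
626 stud top c (array([ 405.81296816, -289.34989171]), np.float64(1.5468663238021538)) [ 405.9 -289.5   34.8] [15.3 16.   3.1] top 35.2
520 stud top c (array([ 511.96500986, -272.3679562 ]), np.float64(1.5186901302664697)) [ 512.  -272.4   34.8] [15.4 15.3  3. ] top 35.2
499 stud top c (array([ 433.82723933, -392.14415481]), np.float64(1.5583922620012092)) [ 433.6 -392.5   34.5] [15.7 15.6  2.9] top 35.0
229 stud top c (array([ 537.86700855, -376.1764465 ]), np.float64(1.573918745319474)) [ 540.4 -376.1   34.6] [10.9 14.6  2.9] top 35.1
  flange [ 405.5 -289.4   10.5] [48.1 47.7  6.9] 11.3
  flange [ 512.2 -272.6   10.5] [47.4 47.6  6.8] 11.4
  flange [ 433.7 -392.1   10.5] [46.9 47.9  6.9] 11.3
  flange [ 544.7 -373.6   10.4] [34.7 41.   6.7] 11.3
```

View pics/w17.png

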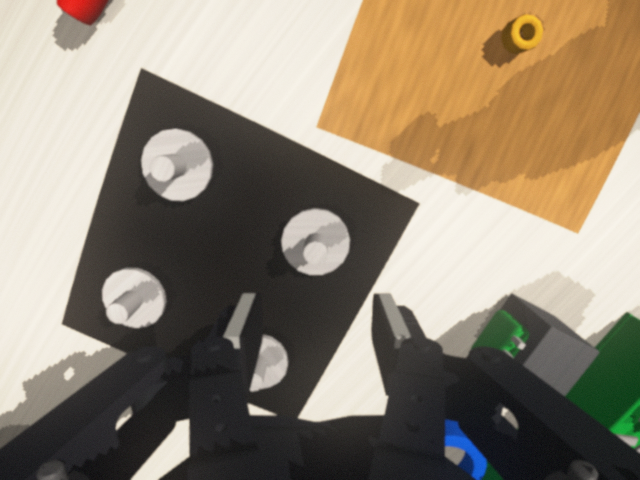

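Call:
{"api": "play_rows", "payload": {
  "rows": [
    [120, [-0.2, -0.06, 3.5], [0, 0, 0]],
    [120, [-0.2, -0.06, 7], [0, 0, 0]],
    [120, [-0.2, -0.06, 9.5], [0, 0, 0]],
    [120, [-0.2, -0.06, 10.4], [0, 0, 0]],
    [120, [-0.2, -0.06, 10.4], [0, 0, 0]],
    [120, [-0.2, -0.06, 10.4], [0, 0, 0]],
    [250, [-0.2, -0.06, 10.4], [0, 0, 0]],
    [250, [-0.2, -0.06, 10.4], [0, 0, 0]],
    [250, [-0.2, -0.06, 10.4], [0, 0, 0]],
    [250, [-0.2, -0.06, 10.4], [0, 0, 0]],
    [250, [-0.2, -0.06, 10.4], [0, 0, 0]],
    [250, [-0.2, -0.06, 10.4], [0, 0, 0]]
  ],
  "squeeze": 40
}}

```text
clock: 30.43
eef_pos: [513.1, -274.4, 18.5]
tcp_rot: [3.14, 0.002, 2.253]
contact_force: [-0.6, 1.0, 7.5]
opening: 0.165
```

Run:
```python
from h import *
from rig import readout
s=readout.sense();print(s['eef_pos'],s['tcp_rot'],s['contact_force'],s['opening'])
print(move([568.6,196.6,140],[np.pi,0,2.254]))
```

```text
[ 513.14343512 -274.40545589   18.50579669] [3.14036613e+00 2.40225023e-03 2.25349759e+00] [-0.56606248  1.03249279  7.5266269 ] 0.1648448195919048
(array([ 33.02,  34.03, -12.19]), array([ 0.001,  0.002, -0.001]))
```

Call:
{"api": "play_rows", "payload": {
  "rows": [
    [250, [0, 0, -2], [0, 0, 0]],
    [250, [0, 0, -5], [0, 0, 0]],
    [250, [2, 2, -8.5], [0, 0, 0]],
    [250, [5, 5, -12], [0, 0, 0]],
    [250, [33, 34, -12.2], [0, 0, 0]],
    [250, [33, 34, -12.2], [0, 0, 0]],
    [250, [33, 34, -12.2], [0, 0, 0]],
    [250, [33, 34, -12.2], [0, 0, 0]],
    [250, [33, 34, -12.2], [0, 0, 0]],
    [250, [33, 34, -12.2], [0, 0, 0]],
    [250, [33, 34, -12.2], [0, 0, 0]],
    [250, [33, 34, -12.2], [0, 0, 0]]
  ]
}}

```text
clock: 31.43
eef_pos: [557.7, 116.7, 137.2]
tcp_rot: [3.141, 0.001, 2.254]
contact_force: [0.7, -0.1, -1.4]
opening: 0.162
```

Run:
```python
from h import *
print(move([568.6,196.6,100],[np.pi,0,2.254]))
```

```text
(array([5.51, 5.89, 3.73]), array([ 0.001,  0.001, -0.   ]))
```

Call:
{"api": "play_rows", "payload": {
  "rows": [
    [250, [0, 0, 0], [0, 0, 0]],
    [250, [0, 0, 0], [0, 0, 0]],
    [250, [0, 0, 0], [0, 0, 0]],
    [250, [0, 0, 0], [0, 0, 0]]
  ]
}}

```text
clock: 31.77
eef_pos: [557.4, 113.6, 136.5]
tcp_rot: [-3.141, 0.0, 2.253]
contact_force: [-0.2, -1.4, -1.6]
opening: 0.166
```

Run:
```python
from h import *
print(move([568.6,196.6,100],[np.pi,0,2.254]))
```

```text
(array([5.74, 6.1 , 3.64]), array([-0.   ,  0.   , -0.001]))
```

Run:
```python
from h import *
from rig import readout
s=readout.sense();print(s['clock'],s['eef_pos'],s['opening'])
print(move([568.6,196.6,100],[np.pi,0,2.254]))
```

```text
31.7667 [557.39968905 113.6120971  136.45817084] 0.16619606329641834
(array([5.74, 6.1 , 3.64]), array([-0.   ,  0.   , -0.001]))
```

Call:
{"api": "play_rows", "payload": {
  "rows": [
    [250, [3, 3.1, 0.5], [0, 0, 0]],
    [250, [5.74, 6.1, 1.5], [0, 0, 0]],
    [250, [5.74, 6.1, 3.6], [0, 0, 0]],
    [250, [5.74, 6.1, 3.6], [0, 0, 0]],
    [250, [5.74, 6.1, 3.6], [0, 0, 0]],
    [250, [5.74, 6.1, 3.6], [0, 0, 0]],
    [250, [5.74, 6.1, 3.6], [0, 0, 0]]
  ]
}}

```text
clock: 32.35
eef_pos: [569.3, 196.3, 101.3]
tcp_rot: [3.141, 0.0, 2.252]
contact_force: [0.4, 0.3, -1.1]
opening: 0.168
```

```bash
python3 wr.py 18 40 58 "(350,620,120,450)";python3 - <<'E'
from h import *
print(move([568.6,196.6,63],[np.pi,0,2.254]))
E
```

```text
[569.4 196.6 101.4] 32.4
3781 (array([486.18260948, 297.32678408]), np.float64(1.016293090581122)) top 52.4
5245 (array([527.63029589, 246.37969937]), np.float64(1.065827344772362)) top 52.4
1456 (array([568.9292308 , 196.24757174]), np.float64(0.985977798478094)) top 52.5
228 (array([527.46384216, 157.80856953]), np.float64(1.125334682632086)) top 57.9
447 (array([547.60657265, 146.85408527]), np.float64(0.3386872060479533)) top 57.2
275 (array([585.41729288, 177.27314006]), np.float64(0.6606384694951569)) top 57.9
(array([ 0.06, -0.07,  3.84]), array([ 0.001,  0.001, -0.002]))
```

View pics/w18.png

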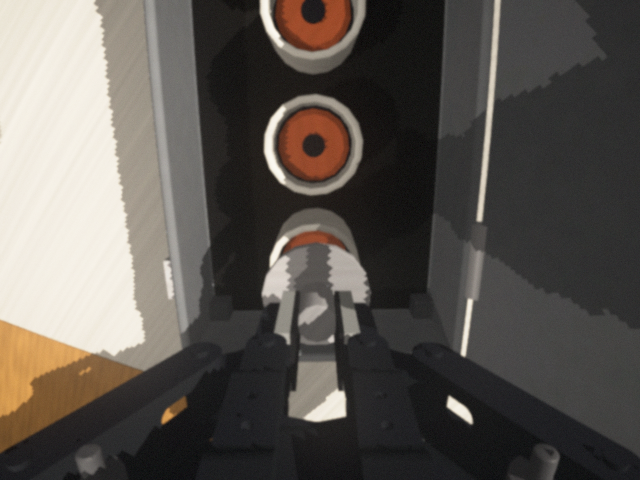

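```bash
cat > held.py <<'E'
from h import *
from rig import readout
s=readout.sense();p,d,c,W=look('wrist')
R0=Rn.from_euler('xyz',s['tcp_rot'])
w=W.reshape(-1,3);w=w[np.isfinite(w[:,2])]
l=R0.inv().apply(w-s['eef_pos'])
import sys
f=l[(abs(l[:,0])<40)&(abs(l[:,1])<30)&(l[:,2]>2)&(l[:,2]<16)]
print(len(f),np.percentile(f,[1,50,99],axis=0).round(1))
# fit plane+front arc
f=f[(f[:,0]>9)]
A=np.c_[f[:,:2],np.ones(len(f))];k,*_=np.linalg.lstsq(A,f[:,2],rcond=None)
res=f[:,2]-A@k; g=f[abs(res)<1.5];A=np.c_[g[:,:2],np.ones(len(g))];k,*_=np.linalg.lstsq(A,g[:,2],rcond=None);print('plane',k.round(3),len(g))
print('x max near y0',np.percentile(g[abs(g[:,1])<4][:,0],98),'-> centre x',np.percentile(g[abs(g[:,1])<4][:,0],98)-24,'y range',np.percentile(g[:,1],[1,99]))
E
python3 held.py
```

```text
4529 [[-20.5 -22.    3.6]
 [ 12.9   0.6   8.1]
 [ 25.4  23.1  11.7]]
plane [0.019 0.011 7.765] 2897
x max near y0 25.577536245838086 -> centre x 1.5775362458380862 y range [-19.95238203  20.97820438]
```

Call:
{"api": "play_rows", "payload": {
  "rows": [
    [250, [-0.15, -0.1, 1.5], [0, 0, 0]],
    [250, [-0.15, -0.1, 2.6], [0, 0, 0]],
    [250, [-0.15, -0.1, 3.1], [0, 0, 0]],
    [250, [-0.15, -0.1, 3.4], [0, 0, 0]],
    [250, [-0.15, -0.1, 3.6], [0, 0, 0]],
    [250, [-0.15, -0.1, 3.7], [0, 0, 0]],
    [250, [-0.15, -0.1, 3.7], [0, 0, 0]]
  ]
}}

```text
clock: 33.03
eef_pos: [568.9, 195.8, 64.6]
tcp_rot: [-3.141, 0.0, 2.254]
contact_force: [-4.0, -2.6, 10.2]
opening: 0.163
```

Call:
{"api": "play_rows", "payload": {
  "rows": [
    [150, [0, 0, 0], [0, 0, 0]],
    [150, [0, 0, 0], [0, 0, 0]],
    [150, [0, 0, 0], [0, 0, 0]],
    [120, [0, 0, -0.2], [0, 0, 0]],
    [120, [0, 0, -2], [0, 0, 0]],
    [120, [0, 0, -5], [0, 0, 0]],
    [120, [0, 0, -8], [0, 0, 0]],
    [120, [0, 0, -8], [0, 0, 0]],
    [120, [0, 0, -8], [0, 0, 0]]
  ]
}}

```text
clock: 33.78
eef_pos: [570.3, 196.3, 145.3]
tcp_rot: [3.138, 0.001, 2.254]
contact_force: [0.5, -0.4, -0.3]
opening: 0.524
```

```bash
cat > cov.py <<'E'
from h import *
import sys
p,d,c,W=look('wrist');cv2.imwrite(f'pics/w{sys.argv[1]}.png',p[:,:,::-1])
w=W.reshape(-1,3);w=w[np.isfinite(w[:,2])]
for a in sys.argv[2:]:
    x,y=eval(a); q=w[(np.hypot(w[:,0]-x,w[:,1]-y)<30)&(w[:,2]>54)&(w[:,2]<64)]
    A=np.c_[q[:,:2]-[x,y],np.ones(len(q))]; k,*_=np.linalg.lstsq(A,q[:,2],rcond=None)
    t=w[(np.hypot(w[:,0]-x,w[:,1]-y)<30)&(w[:,2]>70)&(w[:,2]<90)]
    print(a,len(q),'flange c',((q.max(0)+q.min(0))/2).round(1),'ext',np.ptp(q,axis=0).round(1),'plane',k.round(3),'stud',t.mean(0).round(1) if len(t) else None, t[:,2].max().round(1) if len(t) else None)
E
python3 cov.py 19 "(568.6,196.6)"
python3 - <<'E'
from h import *
print(move([405.8,-289.4,120],[np.pi,0,2.254]))
E
python3 meas.py 19
```

```text
(568.6,196.6) 3417 flange c [568.  197.4  59. ] ext [47.4 47.9  9.9] plane [1.0000e-03 1.0000e-03 5.6592e+01] stud [567.2 198.4  79.5] 83.0
(array([-27.34, -43.31,   2.34]), array([ 0.001,  0.   , -0.   ]))
scene bench 1.3
 stud [ 406.5 -290.2] top 36.2 72
 stud [ 434.1 -394.1] top 35.5 66
 stud [ 538.6 -378.4] top 35.1 89
side bench -0.5
 stud [ 431.7 -388.8] top 37.1 24
 stud [ 405.3 -286.9] top 35.7 22
```

View pics/w19.png

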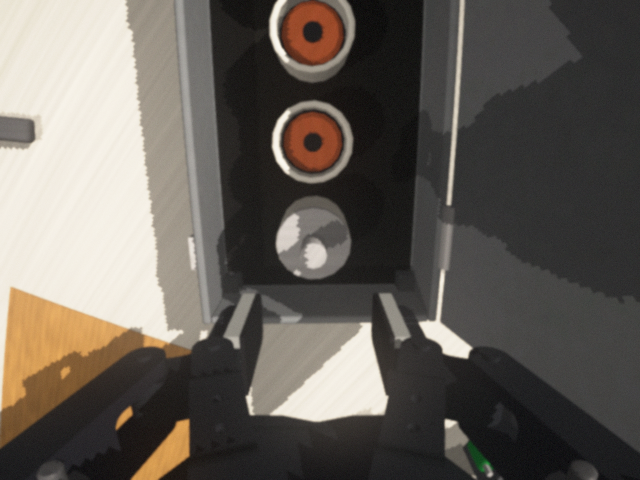

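Call:
{"api": "play_rows", "payload": {
  "rows": [
    [120, [-27.3, -43.3, 2.3], [0, 0, 0]],
    [120, [-27.3, -43.3, 2.3], [0, 0, 0]],
    [120, [-27.3, -43.3, 2.3], [0, 0, 0]],
    [120, [-27.3, -43.3, 2.3], [0, 0, 0]],
    [120, [-27.3, -43.3, 2.3], [0, 0, 0]],
    [120, [-27.3, -43.3, 2.3], [0, 0, 0]],
    [120, [-27.3, -43.3, 2.3], [0, 0, 0]],
    [120, [-27.3, -43.3, 2.3], [0, 0, 0]],
    [120, [-27.3, -43.3, 2.3], [0, 0, 0]],
    [120, [-27.3, -43.3, 2.3], [0, 0, 0]],
    [120, [-27.3, -43.3, 2.3], [0, 0, 0]],
    [120, [-27.3, -43.3, 2.3], [0, 0, 0]]
  ]
}}

```text
clock: 34.93
eef_pos: [407.5, -278.7, 119.7]
tcp_rot: [-3.141, -0.002, 2.254]
contact_force: [1.3, 0.3, -0.4]
opening: 0.532
```

Call:
{"api": "play_rows", "payload": {
  "rows": [
    [120, [0, 0, 0], [0, 0, 0]],
    [120, [0, 0, 0], [0, 0, 0]],
    [120, [0, 0, 0], [0, 0, 0]],
    [120, [0, 0, 0], [0, 0, 0]]
  ]
}}

```text
clock: 35.27
eef_pos: [409.2, -276.1, 120.2]
tcp_rot: [-3.141, -0.002, 2.255]
contact_force: [0.0, 0.4, -0.7]
opening: 0.529
```

```bash
python3 wst.py 20;python3 - <<'E'
from h import *
print(move([405.8,-289.4,16],[np.pi,0,2.254]))
E
```

```text
[ 409.5 -276.   120.5] 35.3167
514 stud top c (array([ 405.50917177, -289.60581053]), np.float64(1.5304736452412127)) [ 405.6 -289.9   35. ] [15.3 15.5  3.4] top 35.3
17 stud top c (array([ 434.9987137 , -391.70133108]), np.float64(0.17429069988740903)) [ 439.5 -389.3   34.5] [2.1 4.2 1.5] top 34.4
  flange [ 405.6 -289.7   10.5] [47.3 47.9  6.8] 11.4
  flange [ 444.3 -388.9    9.9] [26.5 41.3  5.7] 11.3
  flange [ 530.6 -370.7    9.6] [32.7 36.1  4.9] 11.2
(array([-0.82, -1.13, 10.44]), array([-0.   , -0.001,  0.001]))
```

Call:
{"api": "play_rows", "payload": {
  "rows": [
    [120, [-0.68, -1.15, 3], [0, 0, 0]],
    [120, [-0.68, -1.15, 6], [0, 0, 0]],
    [120, [-0.68, -1.15, 7], [0, 0, 0]],
    [120, [-0.68, -1.15, 9.5], [0, 0, 0]],
    [120, [-0.68, -1.15, 10.4], [0, 0, 0]],
    [120, [-0.68, -1.15, 10.4], [0, 0, 0]],
    [250, [-0.68, -1.15, 10.4], [0, 0, 0]],
    [250, [-0.68, -1.15, 10.4], [0, 0, 0]],
    [250, [-0.68, -1.15, 10.4], [0, 0, 0]],
    [250, [-0.68, -1.15, 10.4], [0, 0, 0]],
    [250, [-0.68, -1.15, 10.4], [0, 0, 0]],
    [250, [-0.68, -1.15, 10.4], [0, 0, 0]]
  ],
  "squeeze": 40
}}

```text
clock: 36.32
eef_pos: [405.5, -290.3, 18.1]
tcp_rot: [3.141, 0.002, 2.253]
contact_force: [0.7, 2.1, 8.4]
opening: 0.167
```

Run:
```python
from h import *
print(move([527.6,246.4,140],[np.pi,0,2.254]))
```

```text
(array([ 33.92,  43.34, -12.22]), array([ 0.001,  0.002, -0.001]))
```

Call:
{"api": "play_rows", "payload": {
  "rows": [
    [250, [0, 0, -2], [0, 0, 0]],
    [250, [0, 0, -5], [0, 0, 0]],
    [250, [2, 2, -8.5], [0, 0, 0]],
    [250, [5, 6, -12], [0, 0, 0]],
    [250, [33.9, 43.3, -12.2], [0, 0, 0]],
    [250, [33.9, 43.3, -12.2], [0, 0, 0]],
    [250, [33.9, 43.3, -12.2], [0, 0, 0]],
    [250, [33.9, 43.3, -12.2], [0, 0, 0]],
    [250, [33.9, 43.3, -12.2], [0, 0, 0]],
    [250, [33.9, 43.3, -12.2], [0, 0, 0]],
    [250, [33.9, 43.3, -12.2], [0, 0, 0]],
    [250, [33.9, 43.3, -12.2], [0, 0, 0]]
  ]
}}

```text
clock: 37.32
eef_pos: [491.0, 95.5, 134.7]
tcp_rot: [3.141, 0.001, 2.254]
contact_force: [0.0, -0.4, -0.6]
opening: 0.169
```

Call:
{"api": "play_rows", "payload": {
  "rows": [
    [250, [0, 0, 0], [0, 0, 0]],
    [250, [0, 0, 0], [0, 0, 0]]
  ]
}}

```text
clock: 37.48
eef_pos: [491.4, 95.5, 134.5]
tcp_rot: [3.141, 0.001, 2.258]
contact_force: [-0.9, -0.9, -1.2]
opening: 0.168
```

Run:
```python
from h import *
print(move([527.6,246.4,100],[np.pi,0,2.254]))
```

```text
(array([ 9.37, 12.37,  3.46]), array([0.001, 0.001, 0.004]))
```

Call:
{"api": "play_rows", "payload": {
  "rows": [
    [250, [9.4, 12.4, 0], [0, 0, 0]],
    [250, [9.4, 12.4, 0], [0, 0, 0]],
    [250, [9.4, 12.4, 0], [0, 0, 0]],
    [250, [9.4, 12.4, 0], [0, 0, 0]],
    [250, [9.4, 12.4, 1.5], [0, 0, 0]],
    [250, [9.4, 12.4, 3.4], [0, 0, 0]],
    [250, [9.4, 12.4, 3.4], [0, 0, 0]],
    [250, [9.4, 12.4, 3.4], [0, 0, 0]],
    [250, [9.4, 12.4, 3.4], [0, 0, 0]]
  ]
}}

```text
clock: 38.23
eef_pos: [528.1, 243.5, 100.7]
tcp_rot: [3.142, 0.0, 2.252]
contact_force: [0.2, -0.0, -1.5]
opening: 0.161
```

```bash
python3 held.py; python3 wr.py 21 40 58 "(350,620,120,450)"
```

```text
4217 [[-22.1 -22.1   3.4]
 [ 12.    0.6   7.7]
 [ 23.8  23.2  11.6]]
plane [2.100e-02 7.000e-03 7.367e+00] 2530
x max near y0 23.963795802474714 -> centre x -0.036204197525286475 y range [-19.55148278  20.82308837]
[528.6 244.  101.2] 38.3333
3607 (array([445.74654364, 346.79089822]), np.float64(1.0271133157784884)) top 52.5
5276 (array([486.3950158 , 297.02494696]), np.float64(1.055774223837035)) top 52.4
1901 (array([527.83988908, 246.03885556]), np.float64(0.9943150024246705)) top 52.4
1042 (array([582.33724078, 196.86721036]), np.float64(5.3971531964241395)) top 57.7
```

View pics/w21.png

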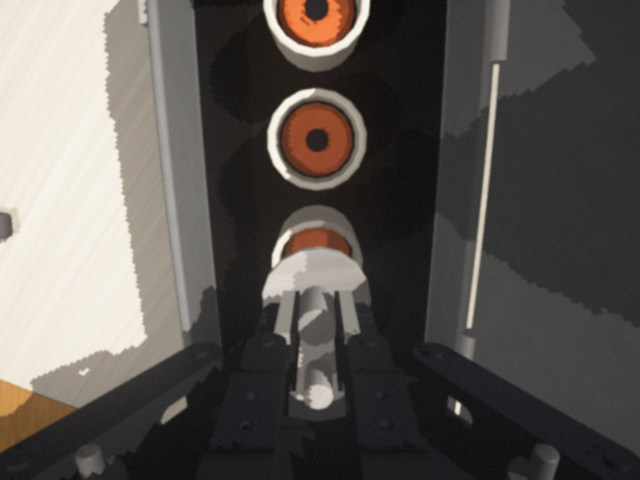

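Call:
{"api": "play_rows", "payload": {
  "rows": [
    [250, [0.2, 0, 1.5], [0, 0, 0]],
    [250, [0.2, 0, 2.6], [0, 0, 0]],
    [250, [0.2, 0, 3.1], [0, 0, 0]],
    [250, [0.2, 0, 3.4], [0, 0, 0]],
    [250, [0.2, 0, 3.6], [0, 0, 0]],
    [250, [0.2, 0, 3.7], [0, 0, 0]],
    [250, [0.2, 0, 3.7], [0, 0, 0]]
  ]
}}

```text
clock: 38.92
eef_pos: [526.7, 246.0, 64.2]
tcp_rot: [-3.141, 0.0, 2.254]
contact_force: [-4.1, -2.7, 9.8]
opening: 0.166
```

Call:
{"api": "play_rows", "payload": {
  "rows": [
    [150, [0, 0, 0], [0, 0, 0]],
    [150, [0, 0, 0], [0, 0, 0]],
    [150, [0, 0, 0], [0, 0, 0]],
    [120, [0, 0, -0.2], [0, 0, 0]],
    [120, [0, 0, -2], [0, 0, 0]],
    [120, [0, 0, -5], [0, 0, 0]],
    [120, [0, 0, -8], [0, 0, 0]],
    [120, [0, 0, -8], [0, 0, 0]],
    [120, [0, 0, -8], [0, 0, 0]]
  ]
}}

```text
clock: 39.67
eef_pos: [527.8, 246.7, 145.0]
tcp_rot: [3.138, 0.001, 2.254]
contact_force: [0.3, -0.3, -0.9]
opening: 0.53
```

```bash
python3 cov.py 22 "(568.6,196.6)" "(527.6,246.4)"
python3 - <<'E'
from h import *
print(move([537.9,-376,120],[np.pi,0,2.254]))
E
```

```text
(568.6,196.6) 2647 flange c [567.6 197.6  59. ] ext [48.2 48.8  9.9] plane [ 4.0000e-03 -5.0000e-03  5.6644e+01] stud [566.6 199.2  78.7] 82.3
(527.6,246.4) 3404 flange c [527.  246.5  58.9] ext [47.4 48.   9.6] plane [ 0.    -0.    56.624] stud [526.3 247.6  79.5] 82.1
(array([-48.96, -38.41,   2.31]), array([ 0.001,  0.   , -0.   ]))
```

Call:
{"api": "play_rows", "payload": {
  "rows": [
    [120, [-49, -38.4, 2.3], [0, 0, 0]],
    [120, [-49, -38.4, 2.3], [0, 0, 0]],
    [120, [-49, -38.4, 2.3], [0, 0, 0]],
    [120, [-49, -38.4, 2.3], [0, 0, 0]],
    [120, [-49, -38.4, 2.3], [0, 0, 0]],
    [120, [-49, -38.4, 2.3], [0, 0, 0]],
    [120, [-49, -38.4, 2.3], [0, 0, 0]],
    [120, [-49, -38.4, 2.3], [0, 0, 0]],
    [120, [-49, -38.4, 2.3], [0, 0, 0]],
    [120, [-49, -38.4, 2.3], [0, 0, 0]],
    [120, [-49, -38.4, 2.3], [0, 0, 0]],
    [120, [-49, -38.4, 2.3], [0, 0, 0]]
  ]
}}

```text
clock: 40.72
eef_pos: [534.4, -255.1, 122.9]
tcp_rot: [-3.141, -0.002, 2.254]
contact_force: [1.0, 0.5, 0.4]
opening: 0.53
```

Call:
{"api": "play_rows", "payload": {
  "rows": [
    [120, [0, 0, 0], [0, 0, 0]],
    [120, [0, 0, 0], [0, 0, 0]]
  ]
}}

```text
clock: 40.88
eef_pos: [534.5, -255.3, 122.8]
tcp_rot: [-3.141, -0.002, 2.25]
contact_force: [0.7, 0.7, -0.7]
opening: 0.526
```

Run:
```python
from h import *
print(move([537.9,-376,110],[np.pi,0,2.254]))
```

```text
(array([-9.61, -7.32,  1.26]), array([-0.001, -0.002, -0.004]))
```

Call:
{"api": "play_rows", "payload": {
  "rows": [
    [120, [-9.6, -7.3, 1.2], [0, 0, 0]],
    [120, [-9.6, -7.3, 1.2], [0, 0, 0]],
    [120, [-9.6, -7.3, 1.2], [0, 0, 0]],
    [120, [-9.6, -7.3, 1.2], [0, 0, 0]],
    [120, [-9.6, -7.3, 1.2], [0, 0, 0]],
    [120, [-9.6, -7.3, 1.2], [0, 0, 0]]
  ]
}}

```text
clock: 41.38
eef_pos: [539.1, -372.3, 111.3]
tcp_rot: [-3.141, -0.003, 2.254]
contact_force: [0.2, 0.7, -0.2]
opening: 0.527
```

```bash
python3 wst.py 23;python3 - <<'E'
from h import *
print(move([537.9,-376,16],[np.pi,0,2.254]))
E
```

```text
[ 539.3 -372.   111.7] 41.4333
670 stud top c (array([ 433.98651111, -392.52503179]), np.float64(1.5618050647135948)) [ 434.  -392.7   34.9] [15.8 15.9  3.3] top 35.2
550 stud top c (array([ 537.99695113, -377.11767198]), np.float64(1.5262854226639928)) [ 537.8 -377.3   35.1] [15.4 15.4  3.7] top 35.2
  flange [ 433.6 -392.8   10.5] [47.3 47.9  6.9] 11.3
  flange [ 538.2 -377.4   10.5] [47.7 47.7  7. ] 11.4
(array([-0.24, -0.36,  9.57]), array([-0.   , -0.002,  0.001]))
```

Call:
{"api": "play_rows", "payload": {
  "rows": [
    [120, [-0.25, -0.42, 3], [0, 0, 0]],
    [120, [-0.25, -0.42, 6], [0, 0, 0]],
    [120, [-0.25, -0.42, 8.5], [0, 0, 0]],
    [120, [-0.25, -0.42, 9.5], [0, 0, 0]],
    [120, [-0.25, -0.42, 9.5], [0, 0, 0]],
    [120, [-0.25, -0.42, 9.5], [0, 0, 0]],
    [250, [-0.25, -0.42, 9.5], [0, 0, 0]],
    [250, [-0.25, -0.42, 9.5], [0, 0, 0]],
    [250, [-0.25, -0.42, 9.5], [0, 0, 0]],
    [250, [-0.25, -0.42, 9.5], [0, 0, 0]],
    [250, [-0.25, -0.42, 9.5], [0, 0, 0]],
    [250, [-0.25, -0.42, 9.5], [0, 0, 0]]
  ],
  "squeeze": 40
}}

```text
clock: 42.43
eef_pos: [539.0, -379.2, 19.4]
tcp_rot: [3.141, 0.002, 2.254]
contact_force: [-0.2, 1.5, 7.4]
opening: 0.165
```

Run:
```python
from h import *
print(move([486.4,297,140],[np.pi,0,2.254]))
```

```text
(array([ 55.75,  38.6 , -12.16]), array([ 0.001,  0.002, -0.   ]))
```

Call:
{"api": "play_rows", "payload": {
  "rows": [
    [250, [0, 0, -2], [0, 0, 0]],
    [250, [0, 0, -5], [0, 0, 0]],
    [250, [2, 2, -8.5], [0, 0, 0]],
    [250, [5, 4, -12], [0, 0, 0]],
    [250, [55.7, 38.6, -12.2], [0, 0, 0]],
    [250, [55.7, 38.6, -12.2], [0, 0, 0]],
    [250, [55.7, 38.6, -12.2], [0, 0, 0]],
    [250, [55.7, 38.6, -12.2], [0, 0, 0]],
    [250, [55.7, 38.6, -12.2], [0, 0, 0]],
    [250, [55.7, 38.6, -12.2], [0, 0, 0]],
    [250, [55.7, 38.6, -12.2], [0, 0, 0]],
    [250, [55.7, 38.6, -12.2], [0, 0, 0]]
  ]
}}

```text
clock: 43.43
eef_pos: [509.8, 10.9, 135.5]
tcp_rot: [3.141, 0.001, 2.253]
contact_force: [0.2, -0.2, -1.0]
opening: 0.164
```

Call:
{"api": "play_rows", "payload": {
  "rows": [
    [250, [0, 0, 0], [0, 0, 0]],
    [250, [0, 0, 0], [0, 0, 0]]
  ]
}}

```text
clock: 43.6
eef_pos: [510.1, 11.3, 135.4]
tcp_rot: [3.141, 0.001, 2.258]
contact_force: [-0.1, -0.5, -2.2]
opening: 0.161
```

Run:
```python
from h import *
print(move([486.4,297,135],[np.pi,0,2.254]))
```

```text
(array([23.6 , 16.29,  0.04]), array([0.001, 0.001, 0.004]))
```

Call:
{"api": "play_rows", "payload": {
  "rows": [
    [250, [23.6, 16.3, 0], [0, 0, 0]],
    [250, [23.6, 16.3, 0], [0, 0, 0]],
    [250, [23.6, 16.3, 0], [0, 0, 0]],
    [250, [23.6, 16.3, 0], [0, 0, 0]],
    [250, [23.6, 16.3, 0], [0, 0, 0]],
    [250, [23.6, 16.3, 0], [0, 0, 0]],
    [250, [23.6, 16.3, 0], [0, 0, 0]],
    [250, [23.6, 16.3, 1.5], [0, 0, 0]],
    [250, [23.6, 16.3, 3.4], [0, 0, 0]],
    [250, [23.6, 16.3, 3.4], [0, 0, 0]],
    [250, [23.6, 16.3, 3.4], [0, 0, 0]],
    [250, [23.6, 16.3, 3.4], [0, 0, 0]]
  ]
}}

```text
clock: 44.6
eef_pos: [488.5, 294.3, 101.5]
tcp_rot: [3.141, 0.0, 2.252]
contact_force: [1.1, -0.2, -0.7]
opening: 0.161
```

```bash
python3 held.py; python3 wr.py 24 40 58 "(350,620,120,450)"
```

```text
4581 [[-20.3 -22.    3.4]
 [ 12.7   0.6   8.9]
 [ 25.5  23.2  12.6]]
plane [2.000e-02 8.000e-03 8.517e+00] 2869
x max near y0 25.68483481054796 -> centre x 1.6848348105479616 y range [-19.77158337  21.10535384]
[488.7 294.6 101.9] 44.7
5228 (array([445.99219204, 346.51820482]), np.float64(1.053246184701564)) top 52.5
254 (array([365.57991023, 283.02700606]), np.float64(1.0005958329136588)) top 57.9
1717 (array([486.62464792, 296.68927057]), np.float64(0.997172144620899)) top 52.5
1181 (array([523.03783837, 234.16786959]), np.float64(4.871353445119842)) top 57.6
468 (array([567.03588818, 197.4505392 ]), np.float64(0.3938867361914052)) top 52.5
```

View pics/w24.png

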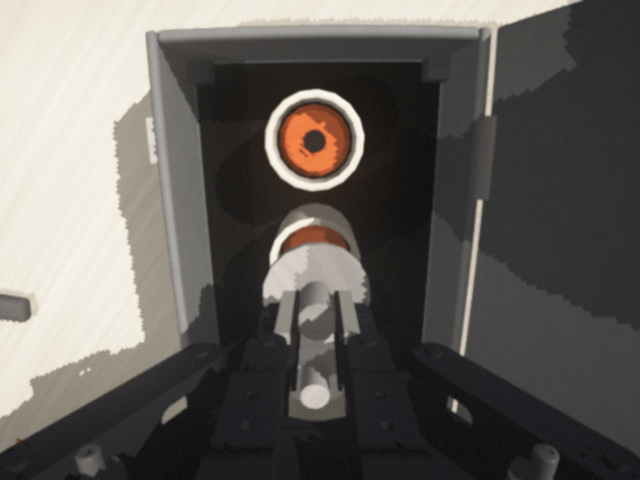

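Call:
{"api": "play_rows", "payload": {
  "rows": [
    [250, [0.12, -0.07, 1.5], [0, 0, 0]],
    [250, [0.12, -0.07, 2.6], [0, 0, 0]],
    [250, [0.12, -0.07, 3.1], [0, 0, 0]],
    [250, [0.12, -0.07, 3.4], [0, 0, 0]],
    [250, [0.12, -0.07, 3.6], [0, 0, 0]],
    [250, [0.12, -0.07, 3.7], [0, 0, 0]],
    [250, [0.12, -0.07, 3.7], [0, 0, 0]]
  ]
}}

```text
clock: 45.28
eef_pos: [486.4, 295.4, 65.3]
tcp_rot: [-3.141, 0.0, 2.254]
contact_force: [-5.4, -3.3, 15.7]
opening: 0.168
```

Call:
{"api": "play_rows", "payload": {
  "rows": [
    [150, [0, 0, 0], [0, 0, 0]],
    [150, [0, 0, 0], [0, 0, 0]],
    [150, [0, 0, 0], [0, 0, 0]],
    [120, [0, 0, -0.2], [0, 0, 0]],
    [120, [0, 0, -2], [0, 0, 0]],
    [120, [0, 0, -5], [0, 0, 0]],
    [120, [0, 0, -8], [0, 0, 0]],
    [120, [0, 0, -8], [0, 0, 0]],
    [120, [0, 0, -8], [0, 0, 0]]
  ]
}}

```text
clock: 46.03
eef_pos: [487.5, 296.3, 145.6]
tcp_rot: [3.138, 0.0, 2.254]
contact_force: [0.3, 0.3, 0.2]
opening: 0.529
```

```bash
python3 cov.py 25 "(527.6,246.4)" "(486.4,297)"
python3 - <<'E'
from h import *
print(move([433.9,-392.5,120],[np.pi,0,2.254]))
E
```

```text
(527.6,246.4) 2652 flange c [526.9 246.9  59. ] ext [48.4 48.5  9.9] plane [ 2.0000e-03 -4.0000e-03  5.6629e+01] stud [525.6 248.4  78.8] 82.5
(486.4,297) 3407 flange c [485.5 297.1  58.9] ext [47.5 47.3  9.8] plane [-1.0000e-03  0.0000e+00  5.6618e+01] stud [484.7 298.2  79.5] 82.5
(array([-50.06, -47.52,   2.37]), array([ 0.001,  0.   , -0.   ]))
```

Call:
{"api": "play_rows", "payload": {
  "rows": [
    [120, [-50, -47.5, 2.3], [0, 0, 0]],
    [120, [-50, -47.5, 2.3], [0, 0, 0]],
    [120, [-50, -47.5, 2.3], [0, 0, 0]],
    [120, [-50, -47.5, 2.3], [0, 0, 0]],
    [120, [-50, -47.5, 2.3], [0, 0, 0]],
    [120, [-50, -47.5, 2.3], [0, 0, 0]],
    [120, [-50, -47.5, 2.3], [0, 0, 0]],
    [120, [-50, -47.5, 2.3], [0, 0, 0]],
    [120, [-50, -47.5, 2.3], [0, 0, 0]],
    [120, [-50, -47.5, 2.3], [0, 0, 0]],
    [120, [-50, -47.5, 2.3], [0, 0, 0]],
    [120, [-50, -47.5, 2.3], [0, 0, 0]]
  ]
}}

```text
clock: 47.08
eef_pos: [446.5, -204.3, 125.8]
tcp_rot: [-3.141, -0.002, 2.254]
contact_force: [1.5, 0.8, 0.1]
opening: 0.532
```

Call:
{"api": "play_rows", "payload": {
  "rows": [
    [120, [0, 0, 0], [0, 0, 0]],
    [120, [0, 0, 0], [0, 0, 0]]
  ]
}}

```text
clock: 47.25
eef_pos: [446.7, -204.3, 125.7]
tcp_rot: [-3.141, -0.002, 2.25]
contact_force: [-0.1, 0.7, -0.2]
opening: 0.528
```

Run:
```python
from h import *
print(move([433.9,-392.5,110],[np.pi,0,2.254]))
```

```text
(array([-13.85, -12.81,   1.56]), array([-0.001, -0.002, -0.004]))
```

Call:
{"api": "play_rows", "payload": {
  "rows": [
    [120, [-13.8, -12.8, 1.5], [0, 0, 0]],
    [120, [-13.8, -12.8, 1.5], [0, 0, 0]],
    [120, [-13.8, -12.8, 1.5], [0, 0, 0]],
    [120, [-13.8, -12.8, 1.5], [0, 0, 0]],
    [120, [-13.8, -12.8, 1.5], [0, 0, 0]],
    [120, [-13.8, -12.8, 1.5], [0, 0, 0]],
    [120, [-13.8, -12.8, 1.5], [0, 0, 0]],
    [120, [-13.8, -12.8, 1.5], [0, 0, 0]]
  ]
}}

```text
clock: 47.92
eef_pos: [435.6, -388.3, 111.2]
tcp_rot: [3.142, -0.003, 2.255]
contact_force: [0.7, 0.6, -0.1]
opening: 0.53
```

```bash
python3 wst.py 26;python3 - <<'E'
from h import *
print(move([433.9,-392.5,16],[np.pi,0,2.254]))
E
```

```text
[ 435.8 -388.3  111.5] 47.9667
552 stud top c (array([ 433.51377514, -392.89505236]), np.float64(1.5235820592366955)) [ 433.5 -393.    34.7] [15.2 15.6  3. ] top 35.2
  flange [ 433.6 -393.1   10.4] [47.8 47.8  6.7] 11.4
(array([-0.22, -0.42,  9.55]), array([ 0.   , -0.002,  0.001]))
```

Call:
{"api": "play_rows", "payload": {
  "rows": [
    [120, [-0.15, -0.45, 3], [0, 0, 0]],
    [120, [-0.15, -0.45, 6], [0, 0, 0]],
    [120, [-0.15, -0.45, 8.5], [0, 0, 0]],
    [120, [-0.15, -0.45, 9.5], [0, 0, 0]],
    [120, [-0.15, -0.45, 9.5], [0, 0, 0]],
    [120, [-0.15, -0.45, 9.5], [0, 0, 0]],
    [250, [-0.15, -0.45, 9.5], [0, 0, 0]],
    [250, [-0.15, -0.45, 9.5], [0, 0, 0]],
    [250, [-0.15, -0.45, 9.5], [0, 0, 0]],
    [250, [-0.15, -0.45, 9.5], [0, 0, 0]],
    [250, [-0.15, -0.45, 9.5], [0, 0, 0]],
    [250, [-0.15, -0.45, 9.5], [0, 0, 0]]
  ],
  "squeeze": 40
}}

```text
clock: 48.97
eef_pos: [434.2, -395.2, 18.8]
tcp_rot: [3.141, 0.002, 2.254]
contact_force: [0.7, 1.8, 6.7]
opening: 0.167
```

Run:
```python
from h import *
print(move([445.9,346.6,140],[np.pi,0,2.254]))
```

```text
(array([ 56.78,  47.72, -12.23]), array([ 0.001,  0.002, -0.   ]))
```

Call:
{"api": "play_rows", "payload": {
  "rows": [
    [250, [0, 0, -2], [0, 0, 0]],
    [250, [0, 0, -5], [0, 0, 0]],
    [250, [2, 2, -8.5], [0, 0, 0]],
    [250, [5, 4, -12], [0, 0, 0]],
    [250, [56.8, 47.7, -12.2], [0, 0, 0]],
    [250, [56.8, 47.7, -12.2], [0, 0, 0]],
    [250, [56.8, 47.7, -12.2], [0, 0, 0]],
    [250, [56.8, 47.7, -12.2], [0, 0, 0]],
    [250, [56.8, 47.7, -12.2], [0, 0, 0]],
    [250, [56.8, 47.7, -12.2], [0, 0, 0]],
    [250, [56.8, 47.7, -12.2], [0, 0, 0]],
    [250, [56.8, 47.7, -12.2], [0, 0, 0]]
  ]
}}

```text
clock: 49.97
eef_pos: [439.0, -3.8, 134.8]
tcp_rot: [3.14, 0.001, 2.253]
contact_force: [1.5, -0.2, -1.1]
opening: 0.16
```

Call:
{"api": "play_rows", "payload": {
  "rows": [
    [250, [0, 0, 0], [0, 0, 0]],
    [250, [0, 0, 0], [0, 0, 0]]
  ]
}}

```text
clock: 50.13
eef_pos: [439.2, -3.5, 134.6]
tcp_rot: [3.14, 0.001, 2.259]
contact_force: [0.0, -0.3, -0.8]
opening: 0.164
```

Run:
```python
from h import *
print(move([445.9,346.6,135],[np.pi,0,2.254]))
```

```text
(array([26.63, 22.74, -0.04]), array([0.001, 0.001, 0.005]))
```

Call:
{"api": "play_rows", "payload": {
  "rows": [
    [250, [26.6, 22.7, 0], [0, 0, 0]],
    [250, [26.6, 22.7, 0], [0, 0, 0]],
    [250, [26.6, 22.7, 0], [0, 0, 0]],
    [250, [26.6, 22.7, 0], [0, 0, 0]],
    [250, [26.6, 22.7, 0], [0, 0, 0]],
    [250, [26.6, 22.7, 0], [0, 0, 0]],
    [250, [26.6, 22.7, 0], [0, 0, 0]],
    [250, [26.6, 22.7, 0], [0, 0, 0]],
    [250, [26.6, 22.7, 0], [0, 0, 0]],
    [250, [26.6, 22.7, 3.4], [0, 0, 0]],
    [250, [26.6, 22.7, 3.4], [0, 0, 0]],
    [250, [26.6, 22.7, 3.4], [0, 0, 0]]
  ]
}}

```text
clock: 51.13
eef_pos: [446.6, 341.9, 98.7]
tcp_rot: [-3.138, 0.0, 2.253]
contact_force: [0.7, -0.7, -0.8]
opening: 0.166
```

Call:
{"api": "play_rows", "payload": {
  "rows": [
    [250, [0, 0, 0], [0, 0, 0]],
    [250, [0, 0, 0], [0, 0, 0]]
  ]
}}

```text
clock: 51.3
eef_pos: [448.2, 343.2, 101.1]
tcp_rot: [3.14, 0.0, 2.252]
contact_force: [-0.3, -0.1, -0.2]
opening: 0.165
```

```bash
python3 held.py; python3 wr.py 27 40 58 "(350,620,120,450)"
```

```text
4556 [[-20.3 -21.9   3.8]
 [ 12.8   0.6   8.3]
 [ 25.5  23.6  11.8]]
plane [ 2.200e-02 -1.000e-03  7.973e+00] 2897
x max near y0 25.62981347078989 -> centre x 1.629813470789891 y range [-19.68071748  21.13646611]
[448.1 343.6 101.1] 51.4
1778 (array([446.17144013, 346.16392651]), np.float64(0.9963571353752773)) top 52.5
222 (array([365.81533924, 282.78139196]), np.float64(1.0769452916229512)) top 57.9
1057 (array([482.09642445, 283.70418053]), np.float64(4.825933640034557)) top 57.7
514 (array([526.66699611, 247.65709542]), np.float64(0.4184879498382861)) top 52.4
```

View pics/w27.png

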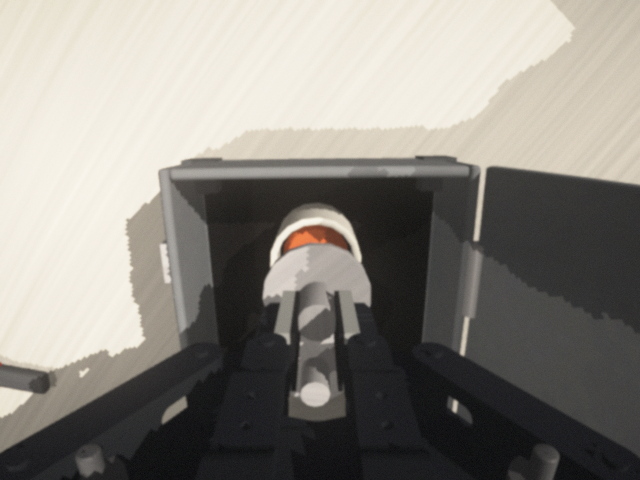

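Call:
{"api": "play_rows", "payload": {
  "rows": [
    [250, [0.17, -0.04, 1.5], [0, 0, 0]],
    [250, [0.17, -0.04, 2.6], [0, 0, 0]],
    [250, [0.17, -0.04, 3.1], [0, 0, 0]],
    [250, [0.17, -0.04, 3.4], [0, 0, 0]],
    [250, [0.17, -0.04, 3.6], [0, 0, 0]],
    [250, [0.17, -0.04, 3.7], [0, 0, 0]],
    [250, [0.17, -0.04, 3.7], [0, 0, 0]]
  ]
}}

```text
clock: 51.98
eef_pos: [445.7, 344.8, 64.7]
tcp_rot: [-3.141, 0.0, 2.254]
contact_force: [-5.7, -5.3, 22.2]
opening: 0.165
```

Call:
{"api": "play_rows", "payload": {
  "rows": [
    [150, [0, 0, -0.05], [0, 0, 0]],
    [150, [0, 0, -0.05], [0, 0, 0]],
    [150, [0, 0, -0.05], [0, 0, 0]],
    [120, [0, 0, -0.2], [0, 0, 0]],
    [120, [0, 0, -2], [0, 0, 0]],
    [120, [0, 0, -5], [0, 0, 0]],
    [120, [0, 0, -8], [0, 0, 0]],
    [120, [-3, 0, -11], [0, 0, 0]],
    [120, [-6, 0, -15], [0, 0, 0]],
    [120, [-6, 0, -17], [0, 0, 0]],
    [120, [-6, 0, -17], [0, 0, 0]],
    [120, [-6, 0, -17], [0, 0, 0]]
  ]
}}

```text
clock: 52.98
eef_pos: [484.8, 298.6, 234.5]
tcp_rot: [3.138, 0.0, 2.253]
contact_force: [0.9, 0.9, -0.3]
opening: 0.528
```

```bash
python3 cov.py 28 "(527.6,246.4)" "(486.4,297)" "(446,346.5)"; python3 meas.py 28
```

```text
(527.6,246.4) 1575 flange c [526.7 246.8  59. ] ext [47.  47.2  9.9] plane [-1.0000e-03 -1.0000e-03  5.6652e+01] stud [525.7 248.   79.1] 82.3
(486.4,297) 1925 flange c [485.5 297.2  58.9] ext [47.3 47.1  9.4] plane [ 0.    0.   56.61] stud [485.  297.9  79.7] 82.3
(446,346.5) 2294 flange c [444.8 346.5  56.5] ext [47.5 47.2  5.1] plane [1.0000e-03 1.0000e-03 5.6456e+01] stud [444.8 346.8  80.3] 82.3
scene bench 1.3
side bench -0.6
```

View pics/w28.png

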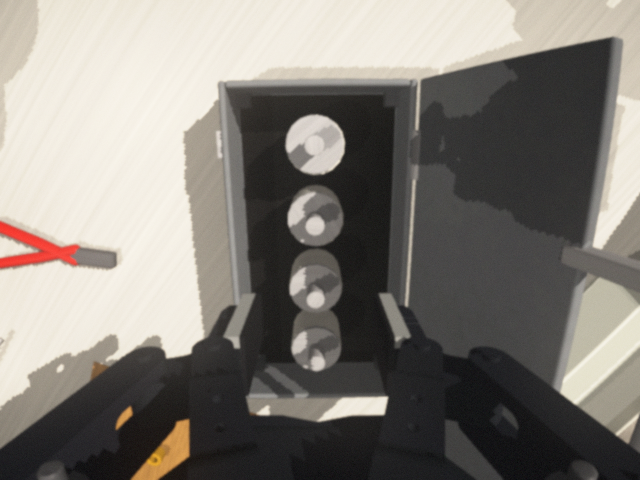

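View pics/scene_28.png

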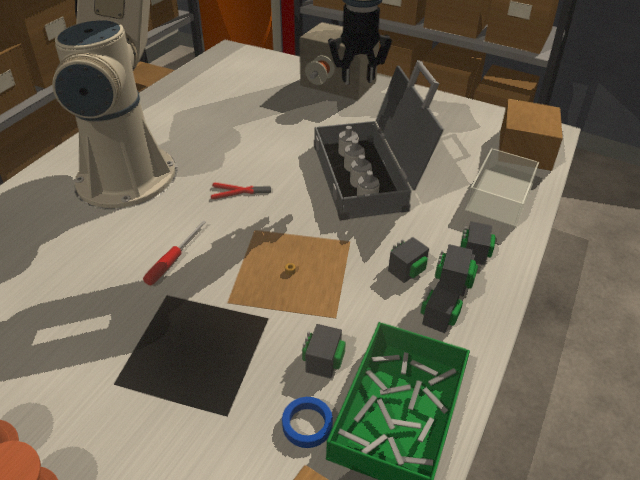

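```bash
python3 cov.py 29 "(568.6,196.6)" "(527.6,246.4)" "(486.4,297)" "(446,346.5)"
python3 - <<'E'
from h import *
for n,bx in(('scene',[(380,435,230,285),(300,350,320,380)]),('side',[(235,275,235,275),(280,310,172,205)])):
    a=cv2.imread(f'pics/{n}0.png').astype(int);b=cv2.imread(f'pics/{n}_28.png').astype(int)
    for x0,x1,y0,y1 in bx: print(n,abs(a-b)[y0:y1,x0:x1].mean().round(2))
a=np.radians(39.43);ex=np.array([np.cos(a),np.sin(a)]);ey=np.array([-ex[1],ex[0]]);o=np.array([490.3,255.9])
W=np.load('/tmp/Wscene.npy');w=W.reshape(-1,3);w=w[np.isfinite(w[:,2])]
l=np.stack([(w[:,:2]-o)@ex,(w[:,:2]-o)@ey,w[:,2]],1)
f=l[(l[:,2]>100)&(l[:,2]<200)&(l[:,0]>100)&(l[:,0]<180)&(l[:,1]>-140)&(l[:,1]<-60)]
print('lid',np.pi/2+np.arctan(np.polyfit(f[:,2],f[:,0],1)[0]))
from rig import r; print(r.sign_off())
E
```

```text
(568.6,196.6) 1342 flange c [567.9 197.7  58.9] ext [48.  48.4  9.8] plane [ 6.000e-03 -5.000e-03  5.675e+01] stud [566.4 199.2  78.6] 82.1
(527.6,246.4) 1592 flange c [526.8 246.7  59. ] ext [46.8 47.4  9.8] plane [-5.0000e-03  5.0000e-03  5.6628e+01] stud [525.8 248.2  79. ] 82.1
(486.4,297) 1959 flange c [485.6 296.9  59. ] ext [47.5 47.6  9.9] plane [-0.000e+00  3.000e-03  5.662e+01] stud [485.  298.   79.7] 82.7
(446,346.5) 2318 flange c [444.9 346.6  57. ] ext [47.3 47.6  6. ] plane [2.0000e-03 2.0000e-03 5.6433e+01] stud [444.8 346.8  80.3] 82.1
scene 7.19
scene 5.61
side 4.2
side 4.03
lid 1.866276128668883
the job is handed in; nothing more can be done
None
```

The job is done and handed in at about 53 s on the robot's clock. The lid is open on its stop, and all four pots stand upright in a row on the case floor. Each pot has a cover seated in its mouth.

**Last checks**
- **Covers:** all four flanges measured level to within 0.01 slope, at z of about 56.5 mm against a nominal 56 mm.
- **Lid:** it measured about 1.87 rad against the 1.85 rad stop, a difference I put down to measurement error.
- **Transformers:** I never went near them. The before/after pictures show them in place, but the picture difference was small rather than zero (shadows and noise), and I did not measure their positions separately.
- **Knocked pot:** I saw no pot moved during the run.

Partway through, one repeated move command carried a held pot about 40 mm too far in the air. It touched nothing, and I corrected it before placing the pot. Pressing one pot down briefly reached 38 N at the wrist.

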